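Put the parts away and stand the oil bottles up

TASK

Clear up the parts counter: draw the slightly open top drawer of the grey steel drawer unit well out, put every small cardboard parts carton lying on the bench into it and slide it fully shut, and stand the two toppled oil bottles upright on the black rubber drip mat. Leave the mug, the jar and the propeller where they are.

Things in the scene. Friction and masses are not known exactly. Their poses are not given: they have to be found in the camera images.
- carton_a: plain brown closed cardboard carton, 60 x 44 x 40 mm (its own x, y, z as it lies); origin at the centre of its underside. May be absent (None): two to four of the four cartons are there.
- carton_b: plain brown closed cardboard carton, 56 x 38 x 34 mm (its own x, y, z as it lies); origin at the centre of its underside. May be absent (None): two to four of the four cartons are there.
- carton_c: plain brown closed cardboard carton, 50 x 46 x 38 mm (its own x, y, z as it lies); origin at the centre of its underside. May be absent (None): two to four of the four cartons are there.
- carton_d: plain brown closed cardboard carton, 64 x 30 x 36 mm (its own x, y, z as it lies); origin at the centre of its underside. May be absent (None): two to four of the four cartons are there.
- bottle_a: white flat-sided oil bottle, lying toppled on the mat at the start: body 40 (own x) x 56 (own y) x 98 mm (own z), then a narrow neck and a round black cap 26 mm across up to 128 mm. Origin at the centre of its base, own z runs from base to cap. It lies on a broad side, so 40 mm high and 56 mm wide.
- bottle_b: white flat-sided oil bottle, lying toppled on the mat at the start: body 40 (own x) x 56 (own y) x 98 mm (own z), then a narrow neck and a round black cap 26 mm across up to 128 mm. Origin at the centre of its base, own z runs from base to cap. It lies on a broad side, so 40 mm high and 56 mm wide.
- mat: flat black rubber drip mat fixed on the bench, 260 (own x) x 320 (own y) x 3 mm; origin at the centre of its underside
- unit: grey steel drawer unit fixed on the bench, 240 deep (own x) x 300 wide (own y) x 160 mm high, two drawers one above the other with bar handles; origin at the centre of its underside, its front looks along its own -x. The lower drawer is shut and stays so. The jar stands on its top.
- unit_drawer0 (a joint): opening of the top drawer in m: 0 fully shut, up to 0.166 fully open; it slides out along the unit's own -x and starts 0.02 to 0.06 open; about as much of its length as it is open is uncovered from above
- drawer_floor (a point): centre of the top drawer's inner floor, moving with it; axes parallel to the unit's. Inner space 195 (x) x 258 (y) mm, side walls 6 mm thick reaching 40 mm above this floor, front panel 15 mm thick with its top 48 mm above it. The unit's top board, seen from this floor, leaves 50 mm of clear height.
- unit_drawer0_handle (a point): middle of the top drawer's bar handle (a horizontal bar 120 mm long and 11 mm thick, its axis 35 mm in front of the drawer's front face, open above and behind)
- mug: white mug, 82 mm across, 95 mm high, a bystander; origin at the centre of its underside
- jar: glass jar with steel cap, 64 mm across, 85 mm high, standing on the unit, a bystander; origin at the centre of its underside
- propeller: three-bladed boat propeller, about 190 mm across, 60 mm high, a bystander; origin at the centre of its underside
Mind the look-alikes: they are no part of the job. What is shaped like the carton_c but red is not meant. What is shaped like the carton_b but pink or purple is not meant.

How it is judged:
By the outcome, as a careful person would: the job done as asked, in the order asked, and still so for the second after the job is handed in, with the robot touching nothing.
Of carton_a, carton_b, carton_c, carton_d only 2 to 4 are there at a start; the rules pass over those that are not, and their reading is None.
At some moment in a run one of carton_a, carton_b, carton_c, carton_d, bottle_a, bottle_b may be knocked a few centimetres aside while the robot is not near it.
Once in a run the grip may slacken for a moment while it holds something.
It also fails if it takes over 210 s, if anything falls off the work surface, if the arm or the gripper's body presses on something with over 40 N, if the wrist force passes 120 N, or if a joint passes its speed limit or range.

ROBOT

A 6-joint arm with a two-finger parallel gripper is mounted at the origin on the work surface. World frame = base frame: x ahead of the robot, y to its left, z up, the work surface at z = 0. Lengths are in m, angles in rad, forces in N, time in s.
With the tool pointing down it reaches from about 0.35 to 0.975 m from the base axis. Payload 4.9 kg.
Tool frame: the origin (TCP) lies at the very end of the fingers, on their centre line; the grasp point (between the pads) lies 19 mm behind it; z points along the fingers, y is the line along which they close (so a half turn about z gives the same grasp; the last joint's range is limited). The gripper opens to 85 mm and grips with 20 to 120 N. Pads are 22 mm wide; open, the fingers measure 114 mm over their backs; the gripper's body (76 mm by 85 mm) begins 54 mm behind the grasp point. The pads swing forward as they close: fully open they stand 13 mm farther back than shut.
Start: joints at [1.025, 0.053, 1.613, -0, 1.476, -0.119], TCP at [0.259, 0.569, 0.231] pointing down, gripper open.
Joint ranges: [-3.01, 3.01], [-1.01, 2.22], [0.06, 2.58], [-1.02, 4.17], [0.09, 2.62], [-3.14, 3.14]. Speed limits (rad/s): [2.57, 2.57, 3.14, 3.14, 3.14, 3.14].

INTERFACE

Orientations are given as a unit quaternion [w, x, y, z].
In Python, from plant import manip gives the robot as it stands.
- The arm moves only by the shell command python3 -m pendant 'ROWS'. ROWS is JSON, a list of rows, each a list of 3 entries, a list of its own where there are three numbers: the opening, from 0 (shut) to 1 (fully open), then the shift along the tool's x, y, z in units of 12 cm (1.0 is 12 cm), then the turn about the tool's z in units of pi rad (1.0 is pi rad). In form: [[gripper, [dx, dy, dz], roll], ...]. A call has 1 to 10 rows; each row is the pose to reach, as a shift and turn from the pose commanded when the call began, along the tool's axes at that moment, turning the shorter way round; what a row does not reach only later rows make up. A row lasts 1/10 s, in which the tool goes at most 50 mm and 8.59 degrees, less where a joint would pass 70% of its speed; a pose out of reach is approached as far as the arm can. A call with a number of a shift or a turn outside -1 to 1 is refused whole. A call with a gripper value outside its range is refused whole. The fingers move at their own pace and stop on an object; the grip force is fixed at half the most. Time passes only in rows, so rows that repeat a pose let the fingers close. It gives the time, the measured TCP pose, the force, the opening and the grip force at its end, in the units of the state.
- manip.state(): the state, without advancing time (a new reading comes with each control period).
- manip.grab_frame(name): name is "side" or "top" or "wrist"; returns a dict with "img" (400x640x3 uint8, red, green, blue), "fx", "fy", "cx", "cy" (pixels), "D" ([k1, k2, p1, p2, k3] as OpenCV has them; the pictures are not rectified), "eye" and "rotation" of the camera in the world; the wrist camera has in their place "tool_from_camera" (4x4, takes a point from camera to tool coordinates, whose origin is the TCP and whose axes are the flange's). Camera axes: x right, y down, z forward; pixel columns grow to the right and rows downward; lengths in m; the calibration is good to about 2 mm. A picture is of the moment at which its call begins: read the wrist's pose just before it. There is no depth.
- manip.job_done(): hands the job in; it is judged then, once.
The state is a dict: "time": time; "joint_pos": joint angles; "joint_vel": joint speeds; "joint_efforts": joint torques, N m; "tool_pos": TCP position; "tool_rot": TCP orientation; "contact_force": force on the tool from outside, world axes, zero at the start; "ft_torque": the same for the moment, N m; "gripper_width": opening from 0.0 (shut) to 1.0 (fully open); "grasp_force": force on a finger pad.
Only numpy, scipy, OpenCV 4.12 (cv2) and the standard library are available. Lean on these libraries where they do the work, as an engineer would, in place of code of your own. Each camera call takes 0.05 s, during which the arm holds its last target. There are 200 camera calls.

## Working session

There is one attempt and no reset: what is moved stays moved. The work goes in short steps, Python scripts to look and compute and a shell command to move; the robot and the scene stay as the last step left them, time stands still between calls to the robot, and variables do not carry over. Pictures are saved under pics/ and viewed, at most 14 in all, crops included, and the job is handed in when it is done.

```bash
ls; mkdir -p pics
python3 - <<'E'
from plant import manip
import cv2,json
for n in("side","top"):
    f=manip.grab_frame(n); cv2.imwrite(f"pics/{n}0.png",f["img"][:,:,::-1])
    print(n,{k:(v.tolist() if hasattr(v,'tolist') else v) for k,v in f.items() if k!="img"})
print(manip.state())
E
```

```text
pics
side {'fx': 445.1300495275165, 'fy': 445.1300495275165, 'cx': 324.6101803962371, 'cy': 199.7345820729241, 'D': [0.038868564210241006, 0.0, 0.0, 0.0, 0.0], 'eye': [0.14236221067060265, -0.7245308453356578, 1.1092239235712806], 'rotation': [-0.3487780437213268, 0.9093642589599061, -0.2105541764637179, 0.08412763825230521]}
top {'fx': 386.2765870169238, 'fy': 386.2765870169238, 'cx': 323.7050846020562, 'cy': 197.52685141010738, 'D': [-0.05088301285085761, 0.0, 0.0, 0.0, 0.0], 'eye': [0.33923177502049306, 0.08303908288576642, 1.155553753557362], 'rotation': [0.06266582885543613, -0.6970313244835702, 0.7113085235008509, -0.06527258978759985]}
{'time': 0.1, 'joint_pos': array([ 1.02498797e+00,  5.33125863e-02,  1.61413517e+00,  2.83071273e-08,
        1.47602716e+00, -1.19002962e-01]), 'joint_vel': array([ 0.00044091, -0.00084435, -0.00356241,  0.00034564, -0.00213281,
        0.00064186]), 'joint_efforts': array([ 4.60406427e-04, -3.94899201e+01, -3.71366107e+01, -1.65447309e-04,
        3.82262937e-03,  1.72535420e-05]), 'tool_pos': array([0.25843562, 0.5684488 , 0.23018534]), 'tool_rot': array([-3.07122124e-04,  2.11786537e-01,  9.77315495e-01, -8.89611487e-04]), 'contact_force': array([-0.28067239, -0.36263184,  0.08990029]), 'ft_torque': array([-0.05482619, -0.03085341,  0.03590204]), 'grasp_force': 0.0, 'gripper_width': 1.0039947147715869}
```

View pics/side0.png

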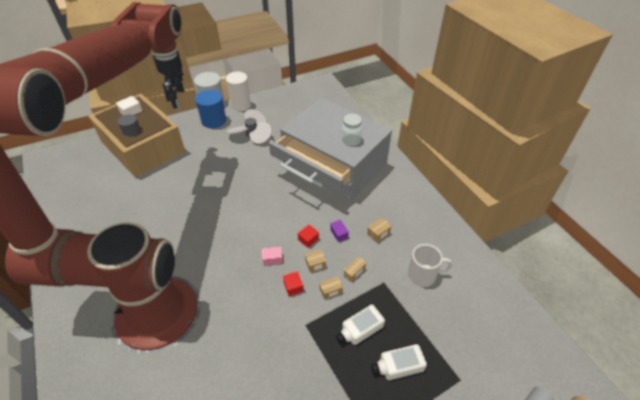

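View pics/top0.png

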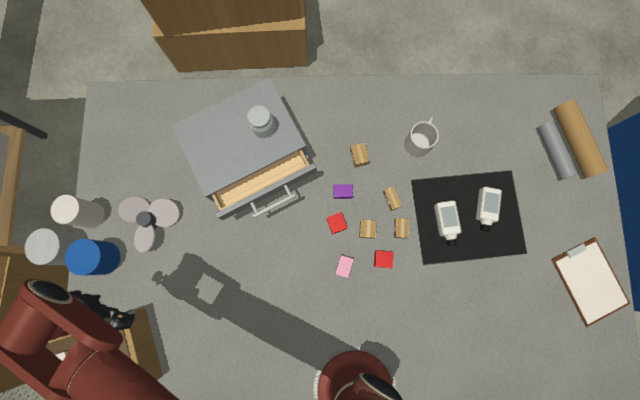

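Top view: brown cartons at (360,154), (392,198), (369,229) and (401,228). The red (337,222)/(384,259), purple (343,191) and pink (345,266) blocks are look-alikes. The bottles lie at (448,220) and (489,205), the drawer handle at about (275,203), the mug at (424,136) and the propeller at (147,218).

```bash
cat > h.py <<'E'
import numpy as np, cv2
from plant import manip
from scipy.spatial.transform import Rotation as R
def q2R(q): return R.from_quat(np.r_[q[1:],q[0]]).as_matrix()
def grab(n):
    s=manip.state(); f=manip.grab_frame(n)
    if n=="wrist":
        T=np.eye(4);T[:3,:3]=q2R(s["tool_rot"]);T[:3,3]=s["tool_pos"];M=T@np.array(f["tool_from_camera"])
        f["Rm"],f["e"]=M[:3,:3],M[:3,3]
    else: f["Rm"],f["e"]=q2R(f["rotation"]),np.array(f["eye"])
    f["K"]=np.array([[f["fx"],0,f["cx"]],[0,f["fy"],f["cy"]],[0,0,1]]); f["D"]=np.array(f["D"])
    return f
def rays(f,px):
    p=cv2.undistortPoints(np.float64(px).reshape(-1,1,2),f["K"],f["D"]).reshape(-1,2)
    return np.c_[p,np.ones(len(p))]@f["Rm"].T
def plane(f,px,z):
    d=rays(f,px); return (f["e"]+d*((z-f["e"][2])/d[:,2])[:,None])[:,:2]
def proj(f,P):
    P=np.float64(P).reshape(-1,3); rv=cv2.Rodrigues(f["Rm"].T)[0]
    return cv2.projectPoints(P,rv,-f["Rm"].T@f["e"],f["K"],f["D"])[0].reshape(-1,2)
def two(f,p,g,q):
    a=rays(f,[p])[0];b=rays(g,[q])[0];s=np.linalg.lstsq(np.c_[a,-b],g["e"]-f["e"],rcond=None)[0]
    return (f["e"]+a*s[0]+g["e"]+b*s[1])/2
def blobs(f,lo,hi,amin=60,amax=1500):
    m=cv2.inRange(cv2.cvtColor(f["img"],cv2.COLOR_RGB2HSV),lo,hi)
    c=cv2.findContours(m,0,2)[0]; return [x for x in c if amin<=cv2.contourArea(x)<=amax]
def rect(f,c,z):
    P=np.float32(plane(f,c.reshape(-1,2),z)*1000); (x,y),(w,h),a=cv2.minAreaRect(P)
    if w<h: w,h,a=h,w,a+90
    return x,y,w,h,(a+90)%180-90
def yaw():
    Rm=q2R(manip.state()["tool_rot"]); return np.degrees(np.arctan2(Rm[1,0],Rm[0,0])),np.degrees(np.arctan2(Rm[1,1],Rm[0,1]))
def rel(target,ydir=None):
    "shift in row units (tool axes), and roll in row units so tool y lies along world angle ydir (deg, mod 180)"
    s=manip.state();Rm=q2R(s["tool_rot"]); d=Rm.T@(np.array(target)-s["tool_pos"])/.12
    out=[d.round(3)]
    if ydir is not None:
        a=np.degrees(np.arctan2(Rm[1,1],Rm[0,1])); t=(ydir-a+90)%180-90
        out.append(round(-t/180,3)); out.append("j6 %.2f"%s["joint_pos"][5])
    print("rel",*out)
E
python3 - <<'E'
from h import *
f=grab("top");g=grab("side")
for n,F in(("top",f),("side",g)):
    for c in blobs(F,(8,70,90),(25,255,255),40):
        x=c.reshape(-1,2).mean(0)
        print(n,x.round(),cv2.contourArea(c),np.round(rect(F,c,.037),1))
for c in blobs(f,(0,0,205),(180,60,255),200,3000): print("white",c.reshape(-1,2).mean(0).round(),cv2.contourArea(c),np.round(rect(f,c,.043),1))
im=f["img"][:,:,::-1]
a=cv2.resize(im[75:225,170:315],None,fx=3,fy=3,interpolation=2);b=cv2.resize(im[140:275,320:435],None,fx=3,fy=3,interpolation=2)
o=np.zeros((450,790,3),np.uint8);o[:,:435]=a;o[:405,440:785]=b;cv2.imwrite("pics/z1.png",o)
for p in [(175,127),(268,82),(305,150),(211,192)]: print("unit top",plane(f,[p],.16))
s=manip.state();print(yaw())
w=grab("wrist");print(w["tool_from_camera"],w["fx"])
E
```

```text
top [ 61. 343.] 341.0 [137.7 830.1  90.1  41.5 -73.5]
top [128. 346.] 335.5 [128.3 638.  104.6  43.9  17.3]
top [  5. 278.] 247.0 [ 317.3 1019.6  148.9   31.9    6.5]
top [592. 284.] 246.0 [ 281.5 -696.   213.7  156.7   22.9]
top [368. 230.] 263.5 [449.7 -49.4  52.3  48.8  -6. ]
top [399. 227.] 244.0 [ 450.9 -146.4   56.4   41.1   -3. ]
top [392. 198.] 215.5 [ 538.6 -124.    65.3   35.5   18.9]
top [360. 154.] 301.0 [674.  -33.4  67.8  47.8  13.5]
side [330. 287.] 273.5 [ 447.8 -157.9   59.8   52.2   -4.2]
side [356. 269.] 247.5 [ 535.7 -133.2   77.5   40.7   19.3]
side [316. 261.] 264.0 [447.6 -58.3  66.3  53.7  83.5]
side [379. 230.] 301.5 [671.2 -40.8  81.7  58.3  16.6]
side [314. 156.] 796.0 [637.1 343.7 329.3  68.9 -67.6]
side [224.  88.] 83.0 [476.9 886.1 163.9  20.2  78.7]
side [285.  72.] 73.0 [751.1 887.9  93.6  35.   66.8]
white [591. 283.] 2906.0 [ 279.2 -694.8  192.   140.1   23.1]
white [ 64. 209.] 555.5 [525.6 851.2  82.1  81.5  89.1]
unit top [[0.72583404 0.48016648]]
unit top [[0.85207047 0.22605887]]
unit top [[0.65217116 0.12499759]]
unit top [[0.54235031 0.37434217]]
(np.float64(155.54531480655734), np.float64(65.54532661383773))
[[-9.95642136e-05 -9.63658369e-01 -2.67137675e-01  6.74501560e-02]
 [ 9.99999521e-01 -3.56003827e-04  9.11522128e-04  1.95219234e-04]
 [-9.73497962e-04 -2.67137456e-01  9.63657943e-01 -1.42481342e-01]
 [ 0.00000000e+00  0.00000000e+00  0.00000000e+00  1.00000000e+00]] 354.7849170021427
```

View pics/z1.png

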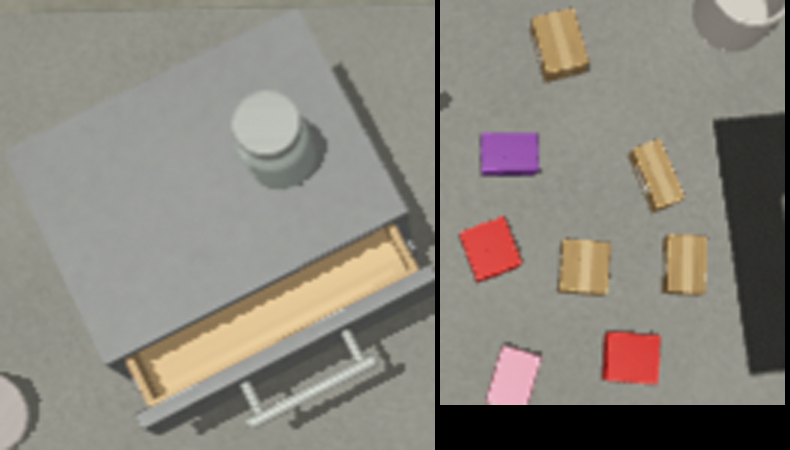

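The crop shows four brown cartons. By footprint, a is (360,154), 60x44. d is (392,198), the narrow one. c is (369,229), nearly square. b is (400,227), 56x38. All four are plain brown, so all are meant; the red, purple and pink ones are not. Next I'll triangulate the handle and the unit.

Run:
```python
from h import *
g=grab("side")
cv2.imwrite("pics/z2.png",cv2.resize(g["img"][95:210,255:395,::-1],None,fx=5,fy=5,interpolation=2))
f=grab("top")
for p in [(173.3,125),(269,78.3),(305.7,147.7),(206,195.7)]: print("unit top",plane(f,[p],.16).round(3))
for z in(.10,.12,.14): print(z,plane(f,[(253.3,215.7),(296.7,194.3)],z).round(3).tolist(),proj(g,np.c_[plane(f,[(253.3,215.7),(296.7,194.3)],z),[z,z]]).round(1).tolist())
```

```text
unit top [[0.732 0.485]]
unit top [[0.863 0.223]]
unit top [[0.659 0.123]]
unit top [[0.533 0.387]]
0.1 [[0.486, 0.272], [0.543, 0.152]] [[282.0, 168.6], [313.8, 187.1]]
0.12 [[0.483, 0.269], [0.539, 0.151]] [[281.3, 165.1], [312.8, 183.3]]
0.14 [[0.48, 0.265], [0.535, 0.149]] [[280.5, 161.5], [311.8, 179.4]]
```

View pics/z2.png

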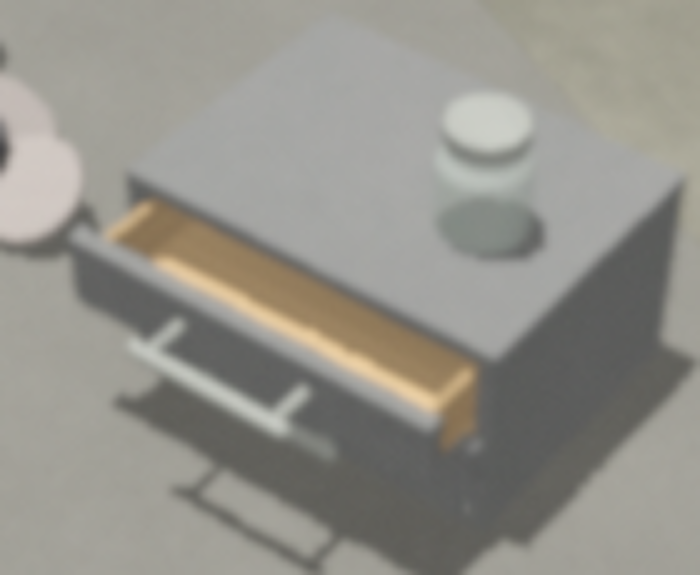

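Side view: bar handle from (282,164) to (313,181), so its height is about 0.125 m, with its middle near (0.511,0.210). The unit's yaw is about 26°. I'll move above the handle.

```bash
python3 -c "
from h import *
rel([.5105,.2095,.2],26)"
```

```text
rel [-3.15  -1.857  0.259] 0.22 j6 -0.12
```

```bash
python3 -m pendant '[[0.35,[-1,-0.6,0],0],[0.35,[-1,-0.6,0],0],[0.35,[-1,-0.6,0],0]]'
python3 -m pendant '[[0.35,[-1,-0.6,0],0],[0.35,[-1,-0.6,0],0],[0.35,[-1,-0.6,0],0]]' >/dev/null
python3 -m pendant '[[0.35,[-1,-0.6,0],0],[0.35,[-1,-0.6,0],0],[0.35,[-1,-0.6,0],0]]' >/dev/null
python3 -m pendant '[[0.35,[-0.15,-0.05,0.2],0.22],[0.35,[-0.15,-0.05,0.2],0.22],[0.35,[-0.15,-0.05,0.2],0.22],[0.35,[-0.15,-0.05,0.2],0.22],[0.35,[-0.15,-0.05,0.2],0.22],[0.35,[-0.15,-0.05,0.2],0.22],[0.35,[-0.15,-0.05,0.2],0.22]]'
python3 -c "
from h import *
rel([.5105,.2095,.2],26)
f=grab('wrist');cv2.imwrite('pics/w1.png',f['img'][:,:,::-1])
print(proj(f,[[.5105,.2095,.125],[.483,.268,.125],[.538,.150,.125]]))"
```

```text
time: 0.65
tool_pos: [0.3389, 0.4521, 0.2313]
tool_rot: [0.0, 0.212, 0.977, -0.0]
contact_force: [0.7, 1.3, 0.3]
gripper_width: 0.514
grasp_force: 0.0
time: 1.95
tool_pos: [0.5109, 0.2104, 0.2074]
tool_rot: [0.0, 0.529, 0.848, 0.0]
contact_force: [-0.1, 0.1, 1.2]
gripper_width: 0.35
grasp_force: 0.0
rel [-0.005 -0.006  0.061] 0.0 j6 -0.20
[[317.49151691 204.1790319 ]
 [318.95994601 103.24551596]
 [315.60458544 292.46302408]]
```

View pics/w1.png

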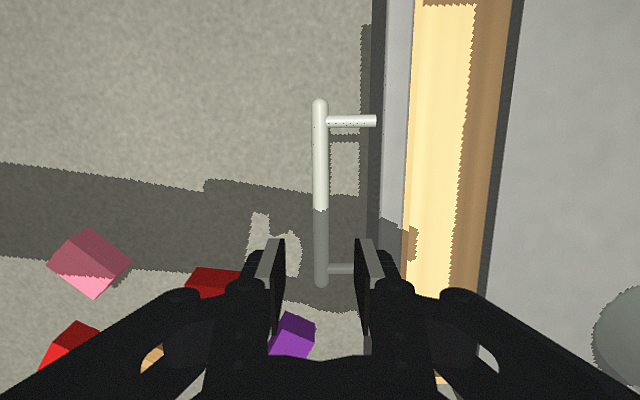

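The wrist view shows the bar from (319,99) to (321,288), centred between the fingers, which matches the prediction. Descend and grip.

```bash
python3 -m pendant '[[0.35,[0,0,0.4],0],[0.35,[0,0,0.8],0],[0.35,[0,0,0.83],0],[0.35,[0,0,0.83],0],[0,[0,0,0.83],0],[0,[0,0,0.83],0],[0,[0,0,0.83],0],[0,[0,0,0.83],0]]'
python3 -c "
from h import *
s=manip.state();p=s['tool_pos'];print(p);rel(p-0.12*np.array([.899,.438,0]))"
```

```text
time: 2.8
tool_pos: [0.5112, 0.2105, 0.1083]
tool_rot: [0.0, 0.53, 0.848, 0.0]
contact_force: [-0.2, -0.0, 0.8]
gripper_width: 0.101
grasp_force: 58.6
[0.51116303 0.21048752 0.10834539]
rel [ 0.    -1.    -0.001]
```

```bash
python3 -m pendant '[[0,[0,-0.1,0],0],[0,[0,-0.25,0],0],[0,[0,-0.4,0],0],[0,[0,-0.55,0],0],[0,[0,-0.7,0],0],[0,[0,-0.8,0],0],[0,[0,-0.85,0],0],[0,[0,-0.88,0],0],[0,[0,-0.88,0],0]]'
python3 -m pendant '[[0,[0,-0.03,0],0],[0,[0,-0.06,0],0],[0,[0,-0.09,0],0],[0,[0,-0.09,0],0]]'
```

```text
time: 3.7
tool_pos: [0.4159, 0.1625, 0.1084]
tool_rot: [0.002, 0.53, 0.848, -0.001]
contact_force: [1.4, -4.5, 2.3]
gripper_width: 0.1
grasp_force: 60.3
time: 4.1
tool_pos: [0.4068, 0.158, 0.1083]
tool_rot: [0.002, 0.53, 0.848, -0.0]
contact_force: [2.9, -5.1, -0.2]
gripper_width: 0.099
grasp_force: 60.2
```

```bash
python3 -m pendant '[[0.35,[0,0,0],0],[0.35,[0,0,0],0],[0.4,[0,0,-0.4],0],[0.4,[0,0,-0.8],0],[0.4,[0,0,-0.9],0],[0.4,[0,0,-0.9],0]]'
python3 -c "
from h import *
f=grab('top');cv2.imwrite('pics/t2.png',cv2.resize(f['img'][60:285,160:445,::-1],None,fx=2.6,fy=2.6,interpolation=2))
for c in blobs(f,(8,70,90),(25,255,255),100,1200): print(c.reshape(-1,2).mean(0).round(),np.round(rect(f,c,.037),1))
rel([.449,-.05,.21],86)"
```

```text
time: 4.7
tool_pos: [0.4075, 0.1599, 0.2188]
tool_rot: [0.002, 0.53, 0.848, 0.002]
contact_force: [0.9, -0.4, 0.5]
gripper_width: 0.401
grasp_force: 0.0
[  5. 278.] [ 317.3 1019.6  148.9   31.9    6.5]
[592. 284.] [ 281.5 -696.   213.7  156.7   22.9]
[369. 229.] [449.7 -49.6  52.3  48.4  -6. ]
[400. 227.] [ 450.9 -146.4   56.3   41.1   -3. ]
[392. 199.] [ 538.5 -123.7   65.1   35.6   19.8]
[360. 154.] [674.  -33.3  67.8  47.6  13.5]
rel [-1.726 -0.445  0.051] -0.334 j6 -0.25
```

View pics/t2.png

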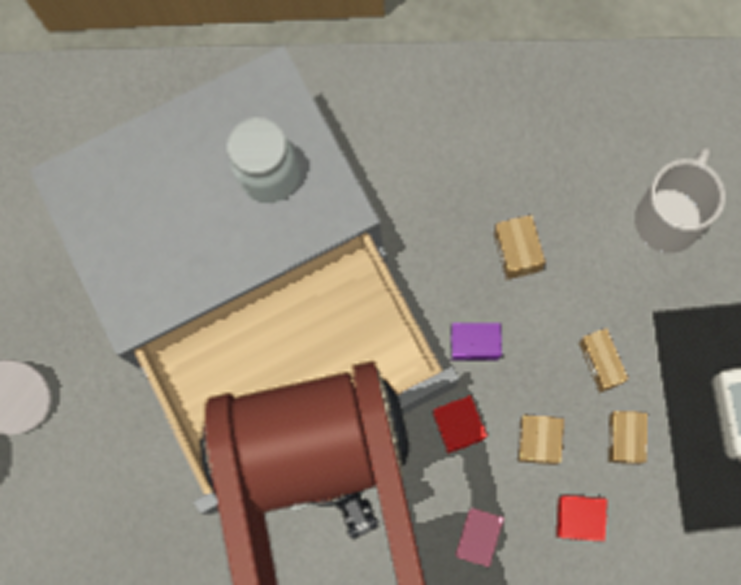

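The drawer is now well out (its interior spans about (150,350) to (430,370) in the crop). Next is carton c.

```bash
python3 -m pendant '[[0.9,[-0.9,-0.22,0],0],[0.9,[-0.9,-0.22,0],0],[0.9,[-0.9,-0.22,0],0]]' >/dev/null
python3 -m pendant '[[0.9,[-0.83,-0.22,0.05],-0.33],[0.9,[-0.83,-0.22,0.05],-0.33],[0.9,[-0.83,-0.22,0.05],-0.33],[0.9,[-0.83,-0.22,0.05],-0.33],[0.9,[-0.83,-0.22,0.05],-0.33],[0.9,[-0.83,-0.22,0.05],-0.33],[0.9,[-0.83,-0.22,0.05],-0.33],[0.9,[-0.83,-0.22,0.05],-0.33]]'
python3 -c "
from h import *
rel([.449,-.05,.21],86)
f=grab('wrist');cv2.imwrite('pics/w2.png',f['img'][:,:,::-1])
for c in blobs(f,(8,70,60),(25,255,255),800,40000): print(c.reshape(-1,2).mean(0).round(),np.round(rect(f,c,.037),1))"
```

```text
time: 5.85
tool_pos: [0.4483, -0.0495, 0.2069]
tool_rot: [-0.002, 0.039, 0.999, 0.001]
contact_force: [0.6, 0.2, 0.3]
gripper_width: 0.902
grasp_force: 0.0
rel [-0.006 -0.004 -0.026] -0.003 j6 -1.77
[252. 267.] [ 534.4 -122.    73.7   40.9   19.9]
[567. 283.] [604.5 186.6 152.7 135.    8.3]
[208. 183.] [ 449.3 -144.9   59.4   44.9   -4.4]
[319. 180.] [449.3 -49.8  55.3  45.5  -5.6]
```

View pics/w2.png

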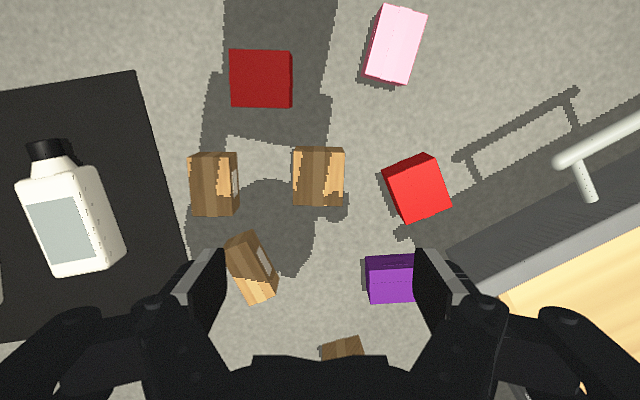

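The wrist view shows carton c at (319,180), b at (208,183) and d at (252,267). The red block at (418,188) is close by, so I'll narrow the opening.

```bash
python3 -m pendant '[[0.7,[0,0,0.4],0.01],[0.7,[0,0,0.8],0.01],[0.7,[0,0,0.8],0.01],[0.7,[0,0,0.8],0.01]]'
python3 -m pendant '[[0.7,[0,0,0.4],0],[0.7,[0,0,0.8],0],[0.7,[0,0,0.84],0],[0.7,[0,0,0.84],0],[0,[0,0,0.84],0],[0,[0,0,0.84],0],[0,[0,0,0.84],0],[0,[0,0,0.84],0]]'
python3 -m pendant '[[0,[0,0,-0.4],0],[0,[0,0,-0.8],0],[0,[0,0,-1],0],[0,[0,0,-1],0]]' >/dev/null
python3 -m pendant '[[0,[0,0,-0.4],0],[0,[0,0,-0.9],0],[0,[0,0,-0.9],0],[0,[0,0,-0.9],0]]'
python3 -c "
from h import *
B=np.array([.4068,.158]);u=np.array([.899,.438]);v=np.array([-.438,.899])
for n,a,b in(('Rback',.155,-.06),('Lback',.155,.06),('Rfront',.083,-.06),('Lfront',.083,.06)): print(n,B+a*u+b*v)
rel(np.r_[B+.155*u-.06*v,.23],116)"
```

```text
time: 6.3
tool_pos: [0.4483, -0.0497, 0.1123]
tool_rot: [-0.002, 0.056, 0.998, 0.001]
contact_force: [0.0, -1.5, 0.7]
gripper_width: 0.7
grasp_force: 0.0
time: 7.1
tool_pos: [0.453, -0.0512, 0.0169]
tool_rot: [0.004, 0.056, 0.998, -0.001]
contact_force: [-0.0, -0.1, 7.2]
gripper_width: 0.523
grasp_force: 63.4
time: 7.9
tool_pos: [0.4506, -0.0507, 0.2429]
tool_rot: [0.002, 0.056, 0.998, -0.001]
contact_force: [0.1, 0.5, -0.9]
gripper_width: 0.525
grasp_force: 62.5
Rback [0.572425 0.17195 ]
Lback [0.519865 0.27983 ]
Rfront [0.507697 0.140414]
Lfront [0.455137 0.248294]
rel [-0.8    1.958  0.11 ] -0.18 j6 -1.73
```

```bash
python3 -m pendant '[[0,[-0.4,0.4,0.05],0],[0,[-0.4,0.8,0.05],0],[0,[-0.4,1,0.05],0],[0,[-0.4,1,0.05],0]]'
python3 -m pendant '[[0,[-0.4,0.4,0.05],-0.05],[0,[-0.4,0.8,0.05],-0.1],[0,[-0.4,0.96,0.05],-0.14],[0,[-0.4,0.96,0.05],-0.18],[0,[-0.4,0.96,0.05],-0.18]]'
python3 -c "
from h import *
rel([.572,.172,.13],116)"
```

```text
time: 8.3
tool_pos: [0.5094, 0.067, 0.2307]
tool_rot: [-0.003, 0.054, 0.999, 0.001]
contact_force: [-0.4, -0.2, -0.8]
gripper_width: 0.527
grasp_force: 62.5
time: 8.8
tool_pos: [0.57, 0.1726, 0.2254]
tool_rot: [-0.003, -0.225, 0.974, -0.0]
contact_force: [-0.5, -0.7, -0.7]
gripper_width: 0.526
grasp_force: 62.5
rel [-0.017 -0.013  0.795] -0.0 j6 -1.86
```

```bash
python3 -m pendant '[[0,[0,0,0.4],0],[0,[0,0,0.75],0],[0,[0,0,0.8],0],[0,[0,0,0.8],0]]'
python3 -m pendant '[[0,[0,0,0.05],0],[0,[0,0,0.08],0],[0,[0,0,0.08],0]]'
python3 -m pendant '[[0,[0,0,0.04],0],[0,[0,0,0.06],0],[0,[0,0,0.06],0]]'
```

```text
time: 9.2
tool_pos: [0.5695, 0.1714, 0.1303]
tool_rot: [-0.003, -0.223, 0.975, 0.0]
contact_force: [-0.2, 0.7, -0.7]
gripper_width: 0.524
grasp_force: 62.5
time: 9.5
tool_pos: [0.5722, 0.1726, 0.1246]
tool_rot: [0.001, -0.224, 0.975, -0.0]
contact_force: [-0.6, 0.2, -1.4]
gripper_width: 0.522
grasp_force: 62.5
time: 9.8
tool_pos: [0.5711, 0.1726, 0.1157]
tool_rot: [-0.0, -0.225, 0.974, 0.0]
contact_force: [0.2, -0.3, -1.6]
gripper_width: 0.524
grasp_force: 62.5
```

```bash
python3 -m pendant '[[0,[0,0,0.04],0],[0,[0,0,0.05],0],[0,[0,0,0.05],0]]'
python3 -m pendant '[[0,[0,0,0.04],0],[0,[0,0,0.05],0],[0,[0,0,0.05],0]]'
```

```text
time: 10.1
tool_pos: [0.5744, 0.174, 0.1149]
tool_rot: [0.004, -0.225, 0.974, 0.001]
contact_force: [-1.5, 2.3, 11.7]
gripper_width: 0.523
grasp_force: 64.1
time: 10.4
tool_pos: [0.5779, 0.1757, 0.1148]
tool_rot: [0.008, -0.225, 0.974, 0.002]
contact_force: [-3.3, 5.7, 28.5]
gripper_width: 0.526
grasp_force: 66.1
```

Contact shows the floor at z≈0.098. Back off a little, release, rise and look again.

```bash
python3 -m pendant '[[0,[0,0,-0.08],0],[0,[0,0,-0.08],0],[0.7,[0,0,-0.08],0],[0.7,[0,0,-0.08],0],[0.7,[0,0,-0.4],0],[0.7,[0,0,-0.8],0],[0.7,[0,0,-1],0],[0.7,[0,0,-1],0]]'
python3 -c "
from h import *
f=grab('top')
for c in blobs(f,(8,70,90),(25,255,255),100,1200): print(c.reshape(-1,2).mean(0).round(),np.round(rect(f,c,.037),1))
rel([.45,-.146,.15],86)"
```

```text
time: 11.2
tool_pos: [0.5737, 0.1728, 0.2289]
tool_rot: [0.004, -0.224, 0.974, -0.0]
contact_force: [0.1, 0.7, 0.3]
gripper_width: 0.7
grasp_force: 0.0
[  7. 293.] [ 312.3 1006.9  161.8   56.2    6.4]
[592. 285.] [ 281.5 -695.9  213.5  156.8   22.9]
[401. 229.] [ 450.9 -146.4   56.5   40.8   -3.3]
[392. 198.] [ 538.5 -123.7   65.3   35.1   18.9]
[277. 180.] [603.6 212.7 136.2  46.8 -79.9]
[316. 185.] [590.6  98.7 139.8  40.   12.9]
[359. 154.] [674.  -33.3  67.8  47.6  13.5]
rel [ 2.08  -1.941  0.627] 0.166 j6 -1.85
```

```bash
python3 -m pendant '[[0.7,[0.7,-0.65,0],0],[0.7,[0.7,-0.65,0],0],[0.7,[0.7,-0.65,0],0],[0.7,[0.7,-0.65,0],0]]' >/dev/null
python3 -m pendant '[[0.7,[0.7,-0.65,0],0],[0.7,[0.7,-0.65,0],0],[0.7,[0.7,-0.65,0],0]]' >/dev/null
python3 -m pendant '[[0.7,[0.68,-0.64,0.2],0.166],[0.7,[0.68,-0.64,0.2],0.166],[0.7,[0.68,-0.64,0.2],0.166],[0.7,[0.68,-0.64,0.2],0.166],[0.7,[0.68,-0.64,0.2],0.166]]'
python3 -c "
from h import *
rel([.4495,-.145,.018],86)
f=grab('wrist')
for c in blobs(f,(8,70,60),(25,255,255),800,40000): print(c.reshape(-1,2).mean(0).round(),np.round(rect(f,c,.035),1))"
```

```text
time: 12.45
tool_pos: [0.449, -0.1455, 0.199]
tool_rot: [-0.001, 0.034, 0.999, 0.001]
contact_force: [0.1, 0.5, -0.5]
gripper_width: 0.703
grasp_force: 0.0
rel [-0.006  0.002  1.508] 0.0 j6 -1.97
[344. 263.] [ 535.6 -127.5   77.4   32.6   20. ]
[312. 180.] [ 450.1 -150.    59.7   37.9   -4. ]
```

```bash
python3 -m pendant '[[0.7,[0,-0.02,0.4],0],[0.7,[0,-0.02,0.8],0],[0.7,[0,-0.02,0.8],0],[0.7,[0,-0.02,0.8],0]]'
python3 -m pendant '[[0.7,[0,0,0.4],0],[0.7,[0,0,0.7],0],[0.7,[0,0,0.7],0],[0.7,[0,0,0.7],0],[0,[0,0,0.7],0],[0,[0,0,0.7],0],[0,[0,0,0.7],0],[0,[0,0,0.7],0]]'
python3 -m pendant '[[0,[0,0,-0.4],0],[0,[0,0,-0.8],0],[0,[0,0,-1],0],[0,[0,0,-1],0]]' >/dev/null
python3 -m pendant '[[0,[0,0,-0.4],0],[0,[0,0,-0.8],0],[0,[0,0,-0.8],0],[0,[0,0,-0.8],0]]'
python3 -c "
from h import *
rel(np.r_[.520,.280,.23],116)"
```

```text
time: 12.9
tool_pos: [0.4486, -0.1474, 0.1039]
tool_rot: [-0.001, 0.033, 0.999, 0.001]
contact_force: [0.1, -1.3, 0.6]
gripper_width: 0.696
grasp_force: 0.0
time: 13.7
tool_pos: [0.4517, -0.1498, 0.0241]
tool_rot: [0.003, 0.034, 0.999, -0.001]
contact_force: [-0.5, 1.6, 7.6]
gripper_width: 0.421
grasp_force: 60.8
time: 14.5
tool_pos: [0.4491, -0.1486, 0.2373]
tool_rot: [0.001, 0.034, 0.999, -0.001]
contact_force: [-0.1, -0.3, -1.9]
gripper_width: 0.423
grasp_force: 60.7
rel [-0.344  3.604  0.058] -0.166 j6 -1.98
```

```bash
python3 -m pendant '[[0,[-0.09,0.4,0],0],[0,[-0.09,0.8,0],0],[0,[-0.09,0.95,0],0],[0,[-0.09,0.95,0],0]]' > /dev/null
python3 -m pendant '[[0,[-0.09,0.4,0],0],[0,[-0.09,0.8,0],0],[0,[-0.09,0.95,0],0],[0,[-0.09,0.95,0],0]]' > /dev/null
python3 -m pendant '[[0,[-0.09,0.4,0],0],[0,[-0.09,0.8,0],0],[0,[-0.09,0.95,0],0],[0,[-0.09,0.95,0],0]]'
python3 -m pendant '[[0,[-0.07,0.4,0.05],-0.05],[0,[-0.07,0.75,0.05],-0.1],[0,[-0.07,0.75,0.05],-0.14],[0,[-0.07,0.75,0.05],-0.166],[0,[-0.07,0.75,0.05],-0.166]]'
python3 -c "
from h import *
rel(np.r_[.520,.280,.128],116)"
```

```text
time: 15.7
tool_pos: [0.5042, 0.1908, 0.2345]
tool_rot: [-0.001, 0.034, 0.999, -0.001]
contact_force: [-0.1, -1.7, -0.8]
gripper_width: 0.422
grasp_force: 60.9
time: 16.2
tool_pos: [0.5193, 0.2777, 0.229]
tool_rot: [-0.001, -0.223, 0.975, -0.001]
contact_force: [0.6, 0.6, -0.3]
gripper_width: 0.424
grasp_force: 61.0
rel [-0.015  0.016  0.842] -0.001 j6 -1.66
```

```bash
python3 -m pendant '[[0,[0,0,0.4],0],[0,[0,0,0.75],0],[0,[0,0,0.84],0],[0,[0,0,0.84],0]]'
python3 -m pendant '[[0,[0,0,0.03],0],[0,[0,0,0.05],0],[0,[0,0,0.05],0]]'
python3 -m pendant '[[0,[0,0,0.03],0],[0,[0,0,0.04],0],[0,[0,0,0.04],0]]'
```

```text
time: 16.6
tool_pos: [0.5178, 0.2779, 0.1268]
tool_rot: [-0.003, -0.223, 0.975, -0.001]
contact_force: [-0.9, -0.2, -0.3]
gripper_width: 0.422
grasp_force: 61.0
time: 16.9
tool_pos: [0.5201, 0.2801, 0.1251]
tool_rot: [0.001, -0.224, 0.975, 0.0]
contact_force: [-0.4, 0.8, -0.2]
gripper_width: 0.419
grasp_force: 61.0
time: 17.2
tool_pos: [0.5212, 0.2808, 0.1221]
tool_rot: [0.003, -0.225, 0.974, 0.0]
contact_force: [-0.4, 0.2, 7.2]
gripper_width: 0.422
grasp_force: 61.9
```

```bash
python3 -m pendant '[[0,[0,0,-0.03],0],[0.65,[0,0,-0.03],0],[0.65,[0,0,-0.03],0],[0.65,[0,0,-0.4],0],[0.65,[0,0,-0.8],0],[0.65,[0,0,-1],0],[0.65,[0,0,-1],0]]'
python3 -c "
from h import *
f=grab('top')
for c in blobs(f,(8,70,90),(25,255,255),100,1200): print(c.reshape(-1,2).mean(0).round(),np.round(rect(f,c,.037),1))
rel([.537,-.125,.18],110)"
```

```text
time: 17.9
tool_pos: [0.5213, 0.2807, 0.2442]
tool_rot: [0.005, -0.225, 0.974, 0.001]
contact_force: [0.2, -0.3, 0.4]
gripper_width: 0.648
grasp_force: 0.0
[ 27. 283.] [322.8 931.9 207.6 157.8 -83.6]
[592. 285.] [ 281.5 -695.9  213.5  156.8   22.9]
[230. 205.] [527.5 353.9  73.4  43.9 -69.8]
[392. 198.] [ 538.5 -123.7   65.3   35.1   18.9]
[359. 154.] [674.  -33.3  67.8  47.6  13.5]
rel [ 1.353 -3.098  0.503] 0.033 j6 -1.66
```

```bash
python3 -m pendant '[[0.65,[0.34,-0.8,0],0],[0.65,[0.34,-0.8,0],0],[0.65,[0.34,-0.8,0],0]]' >/dev/null
python3 -m pendant '[[0.65,[0.34,-0.8,0],0],[0.65,[0.34,-0.8,0],0],[0.65,[0.34,-0.8,0],0]]' >/dev/null
python3 -m pendant '[[0.65,[0.34,-0.8,0],0],[0.65,[0.34,-0.8,0],0],[0.65,[0.34,-0.8,0],0]]' >/dev/null
python3 -m pendant '[[0.65,[0.34,-0.7,0.4],0.033],[0.65,[0.34,-0.7,0.4],0.033],[0.65,[0.34,-0.7,0.4],0.033],[0.65,[0.34,-0.7,0.4],0.033]]'
python3 -c "
from h import *
rel([.537,-.126,.018],110)
f=grab('wrist')
for c in blobs(f,(8,70,60),(25,255,255),800,40000): print(c.reshape(-1,2).mean(0).round(),np.round(rect(f,c,.036),1))"
```

```text
time: 19.25
tool_pos: [0.534, -0.1255, 0.188]
tool_rot: [-0.002, -0.173, 0.985, 0.002]
contact_force: [-0.1, 0.8, 0.8]
gripper_width: 0.649
grasp_force: 0.0
rel [-0.026 -0.018  1.416] -0.0 j6 -2.29
[356. 326.] [661.4 -40.   69.2  49.3  13.3]
[609. 326.] [574.3 185.2 141.1  55.8  72.9]
[308. 176.] [ 539.2 -127.7   68.5   29.3   20.4]
```

```bash
python3 -m pendant '[[0.65,[-0.03,-0.03,0.4],0],[0.65,[-0.03,-0.03,0.75],0],[0.65,[-0.03,-0.03,0.75],0],[0.65,[-0.03,-0.03,0.75],0]]'
python3 -m pendant '[[0.65,[0,0,0.4],0],[0.65,[0,0,0.66],0],[0.65,[0,0,0.66],0],[0.65,[0,0,0.66],0],[0,[0,0,0.66],0],[0,[0,0,0.66],0],[0,[0,0,0.66],0],[0,[0,0,0.66],0]]'
python3 -m pendant '[[0,[0,0,-0.4],0],[0,[0,0,-0.8],0],[0,[0,0,-1],0],[0,[0,0,-1],0]]' >/dev/null
python3 -m pendant '[[0,[0,0,-0.4],0],[0,[0,0,-0.8],0],[0,[0,0,-0.8],0],[0,[0,0,-0.8],0]]'
python3 -c "
from h import *
rel(np.r_[.508,.140,.23],116)"
```

```text
time: 19.7
tool_pos: [0.5399, -0.1268, 0.1011]
tool_rot: [-0.0, -0.175, 0.985, 0.0]
contact_force: [0.8, 0.4, 0.1]
gripper_width: 0.646
grasp_force: 0.0
time: 20.5
tool_pos: [0.5423, -0.1291, 0.0251]
tool_rot: [0.003, -0.174, 0.985, -0.001]
contact_force: [-1.0, 0.9, 7.1]
gripper_width: 0.335
grasp_force: 60.9
time: 21.3
tool_pos: [0.54, -0.1284, 0.2383]
tool_rot: [0.001, -0.174, 0.985, -0.001]
contact_force: [-0.8, 0.6, -1.6]
gripper_width: 0.327
grasp_force: 59.9
rel [-0.514  2.193  0.067] -0.033 j6 -2.29
```

```bash
python3 -m pendant '[[0,[-0.18,0.4,0],0],[0,[-0.18,0.8,0],0],[0,[-0.18,0.8,0],0],[0,[-0.18,0.8,0],0]]' > /dev/null
python3 -m pendant '[[0,[-0.18,0.4,0],0],[0,[-0.18,0.8,0],0],[0,[-0.18,0.8,0],0],[0,[-0.18,0.8,0],0]]' > /dev/null
python3 -m pendant '[[0,[-0.18,0.4,0],-0.033],[0,[-0.18,0.6,0],-0.033],[0,[-0.18,0.6,0],-0.033],[0,[-0.18,0.6,0],-0.033]]'
python3 -c "
from h import *
rel(np.r_[.515,.144,.13],116)"
```

```text
time: 22.5
tool_pos: [0.5106, 0.1406, 0.2366]
tool_rot: [-0.0, -0.224, 0.975, -0.0]
contact_force: [0.6, -0.5, -0.8]
gripper_width: 0.329
grasp_force: 60.2
rel [-0.046  0.01   0.888] -0.001 j6 -1.89
```

```bash
python3 -m pendant '[[0,[-0.03,0.01,0.4],0],[0,[-0.03,0.01,0.75],0],[0,[-0.03,0.01,0.89],0],[0,[-0.03,0.01,0.89],0]]'
python3 -m pendant '[[0,[0,0,0.03],0],[0,[0,0,0.05],0],[0,[0,0,0.05],0]]'
python3 -m pendant '[[0,[0,0,0.03],0],[0,[0,0,0.04],0],[0,[0,0,0.04],0]]'
```

```text
time: 22.9
tool_pos: [0.5205, 0.1452, 0.1406]
tool_rot: [0.009, -0.223, 0.975, 0.001]
contact_force: [-1.7, 4.7, 28.2]
gripper_width: 0.333
grasp_force: 81.7
time: 23.2
tool_pos: [0.5233, 0.1464, 0.1403]
tool_rot: [0.013, -0.223, 0.975, 0.002]
contact_force: [-3.9, 10.0, 44.6]
gripper_width: 0.337
grasp_force: 84.1
time: 23.5
tool_pos: [0.5258, 0.1471, 0.1391]
tool_rot: [0.016, -0.223, 0.975, 0.002]
contact_force: [-5.1, 9.9, 55.8]
gripper_width: 0.332
grasp_force: 86.2
```

Contact came too early, at z 0.140. Back up and look.

```bash
python3 -m pendant '[[0,[0,0,-0.4],0],[0,[0,0,-0.8],0],[0,[0,0,-1],0],[0,[0,0,-1],0]]'
python3 -c "
from h import *
g=grab('side');f=grab('wrist')
cv2.imwrite('pics/w3.png',np.vstack([cv2.resize(g['img'][95:210,255:395],(365,300)),cv2.resize(f['img'],(480,300))[:,:365]])[:,:,::-1]) if 0 else cv2.imwrite('pics/w3.png',np.hstack([cv2.resize(g['img'][95:210,255:395],(365,300)),cv2.resize(f['img'],(430,300))])[:,:,::-1])"
```

```text
time: 23.9
tool_pos: [0.5162, 0.143, 0.2454]
tool_rot: [0.005, -0.223, 0.975, -0.001]
contact_force: [0.3, 0.0, -0.2]
gripper_width: 0.331
grasp_force: 78.6
```

View pics/w3.png

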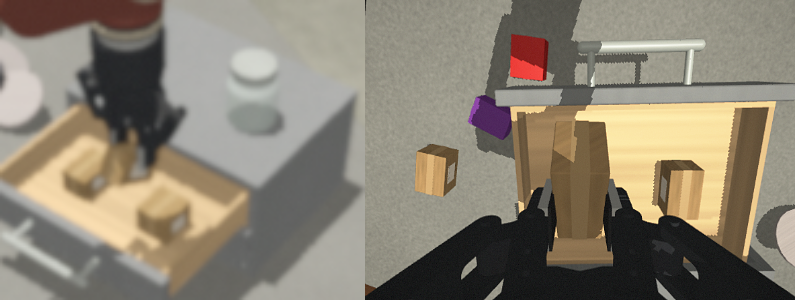

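The picture shows b at (680,187) in the drawer and d still held at (580,190), possibly pitched. I'll check the drawer's position and the carton's tilt numerically.

```bash
python3 -c "
from h import *
f=grab('wrist')
s=manip.state();Rm=q2R(s['tool_rot']);p=s['tool_pos']
def tp(x,y,z): return (proj(f,[p+Rm@[x,y,z]])[0]*[430/640,.75]+[365,0]).round()
for n,q in dict(fb=(.032,0,.025),ft=(.032,0,-.011),bt=(-.032,0,-.011)).items(): print(n,tp(*q))
sc=lambda a,b:((a-365)*640/430,b/.75)
print('panel top inner',plane(f,[sc(640,100),sc(510,105),sc(770,98)],.146))
print('bar',plane(f,[sc(580,47),sc(703,44)],.125))
print('b top corners',plane(f,[sc(660,160),sc(698,163),sc(703,187),sc(660,188)],.132))
B=np.array([.4068,.158]);u=np.array([.899,.438]);v=np.array([-.438,.899])
print('pred c top corners',[ (proj(f,[np.r_[B+a*u+b*v,.136]])[0]*[430/640,.75]+[365,0]).round() for a,b in((.1315,-.083),(.1315,-.037),(.1815,-.06))])
print('panel expected',B+.05*u)
"
```

```text
fb [580. 128.]
ft [581. 142.]
bt [580. 249.]
panel top inner [[0.4477597  0.17720684]
 [0.50712089 0.06445858]
 [0.39205198 0.28933471]]
bar [[0.43242761 0.10469038]
 [0.37670723 0.21490125]]
b top corners [[0.48891393 0.22990232]
 [0.47342535 0.26906066]
 [0.49261857 0.28831385]
 [0.51471311 0.24535174]]
pred c top corners [array([559., 186.]), array([600., 186.]), array([580., 230.])]
panel expected [0.45175 0.1799 ]
```

```bash
python3 -c "
from h import *
g=grab('side')
B=np.array([.4068,.158]);u=np.array([.899,.438]);v=np.array([-.438,.899])
def uv(P): d=np.array(P)-B; return (d@u).round(3),(d@v).round(3)
sc=lambda a,b:(255+a*140/365,95+b*115/300)
for n,z,pts in(('c?',.136,[(138,197),(163,183),(190,205),(160,222)]),('b?',.132,[(67,167),(85,148),(108,160),(93,180)])):
  for q in plane(g,[sc(*p) for p in pts],z): print(n,uv(q))
print([ (a,b,((proj(g,[np.r_[B+a*u+b*v,.098]])[0]-[255,95])*[365/140,300/115]).round()) for a,b in((.05,-.129),(.05,.129),(.2,-.129),(.2,.129))])
f=grab('top')
cv2.imwrite('pics/t3.png',np.hstack([cv2.resize(g['img'][120:200,270:370],(500,400),interpolation=2),cv2.resize(f['img'][150:270,200:290],(300,400),interpolation=2)])[:,:,::-1])
"
```

```text
c? (np.float64(0.138), np.float64(-0.028))
c? (np.float64(0.175), np.float64(-0.036))
c? (np.float64(0.166), np.float64(-0.085))
c? (np.float64(0.121), np.float64(-0.074))
b? (np.float64(0.128), np.float64(0.077))
b? (np.float64(0.168), np.float64(0.083))
b? (np.float64(0.169), np.float64(0.046))
b? (np.float64(0.13), np.float64(0.037))
[(0.05, -0.129, array([159., 301.])), (0.05, 0.129, array([ -4., 203.])), (0.2, -0.129, array([236., 227.])), (0.2, 0.129, array([ 76., 140.]))]
```

View pics/t3.png

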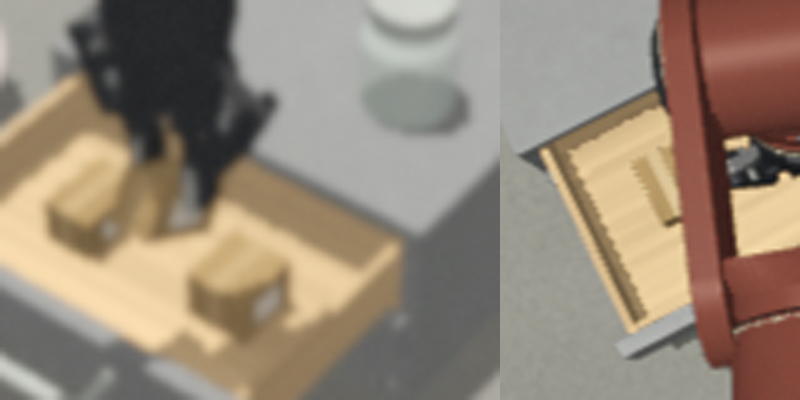

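c sits with its front edge at u≈0.12, twisted a little, and d came down on that edge. I'll put d in the middle column instead, between c and b.

```bash
python3 -c "
from h import *
rel([.4904,.2032,.132],116)"
```

```text
rel [-0.06   0.522  0.873] -0.001 j6 -1.89
```

```bash
python3 -m pendant '[[0,[-0.03,0.4,0],0],[0,[-0.03,0.52,0],0],[0,[-0.03,0.52,0],0],[0,[-0.03,0.52,0.4],0],[0,[-0.03,0.52,0.8],0],[0,[-0.03,0.52,0.87],0],[0,[-0.03,0.52,0.87],0]]'
python3 -m pendant '[[0,[0,0,0.03],0],[0,[0,0,0.04],0],[0,[0,0,0.04],0]]'
```

```text
time: 24.85
tool_pos: [0.4894, 0.2018, 0.1346]
tool_rot: [-0.0, -0.224, 0.975, -0.0]
contact_force: [0.9, 0.3, 0.3]
gripper_width: 0.33
grasp_force: 86.8
time: 25.15
tool_pos: [0.4907, 0.2022, 0.1332]
tool_rot: [0.002, -0.224, 0.975, -0.0]
contact_force: [1.9, 0.3, 9.3]
gripper_width: 0.327
grasp_force: 88.4
```

```bash
python3 -m pendant '[[0,[0,0,-0.01],0],[0.55,[0,0,-0.01],0],[0.55,[0,0,-0.01],0],[0.55,[0,0,-0.01],0]]'
python3 -m pendant '[[0.55,[0,0,-0.4],0],[0.55,[0,0,-0.8],0],[0.55,[0.3,0,-0.9],0],[0.55,[0.3,0,-0.9],0]]'
python3 -c "
from h import *
f=grab('wrist')
cv2.imwrite('pics/w4.png',f['img'][:,:,::-1])
f=grab('top')
for c in blobs(f,(8,70,90),(25,255,255),100,1200): print(c.reshape(-1,2).mean(0).round(),np.round(rect(f,c,.037),1))
"
```

```text
time: 25.55
tool_pos: [0.4881, 0.2019, 0.1307]
tool_rot: [-0.001, -0.224, 0.974, -0.0]
contact_force: [0.1, 0.2, -0.7]
gripper_width: 0.548
grasp_force: 0.0
time: 25.95
tool_pos: [0.4561, 0.1862, 0.2429]
tool_rot: [0.002, -0.224, 0.974, -0.0]
contact_force: [-0.5, 0.3, -0.5]
gripper_width: 0.549
grasp_force: 0.0
[  5. 278.] [ 317.3 1019.6  148.9   31.9    6.5]
[592. 284.] [ 281.6 -696.   213.5  156.7   22.9]
[262. 234.] [448.8 255.9 106.4  34.5 -66.9]
[359. 154.] [674.  -33.3  67.8  47.6  13.5]
```

View pics/w4.png

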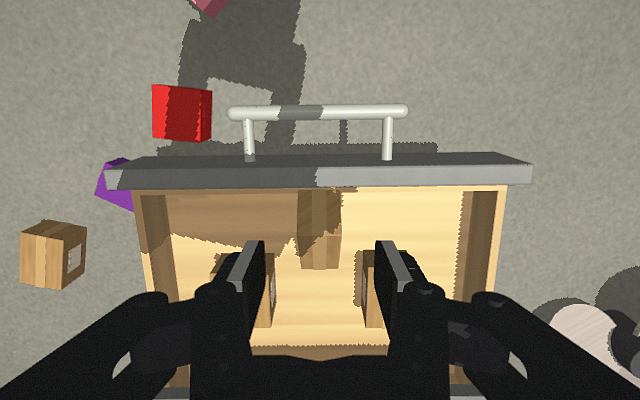

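```bash
python3 -c "
from h import *
s=manip.state();f=grab('wrist')
B=np.array([.4068,.158]);u=np.array([.899,.438]);v=np.array([-.438,.899])
for z in(.098,.134,.146):
  for q in plane(f,[(300,268),(338,268),(298,190),(342,190),(320,186),(298,235)],z): d=q-B; print(z,(d@u).round(3),(d@v).round(3))
cv2.imwrite('pics/w5.png',cv2.resize(f['img'][150:350,190:430,::-1],None,fx=3,fy=3,interpolation=2))
"
```

```text
0.098 0.135 -0.013
0.098 0.135 0.021
0.098 0.064 -0.014
0.098 0.064 0.023
0.098 0.06 0.005
0.098 0.104 -0.014
0.134 0.116 -0.011
0.134 0.116 0.018
0.134 0.054 -0.011
0.134 0.054 0.02
0.134 0.051 0.005
0.134 0.089 -0.012
0.146 0.11 -0.01
0.146 0.11 0.018
0.146 0.051 -0.011
0.146 0.051 0.02
0.146 0.048 0.005
0.146 0.084 -0.011
```

View pics/w5.png

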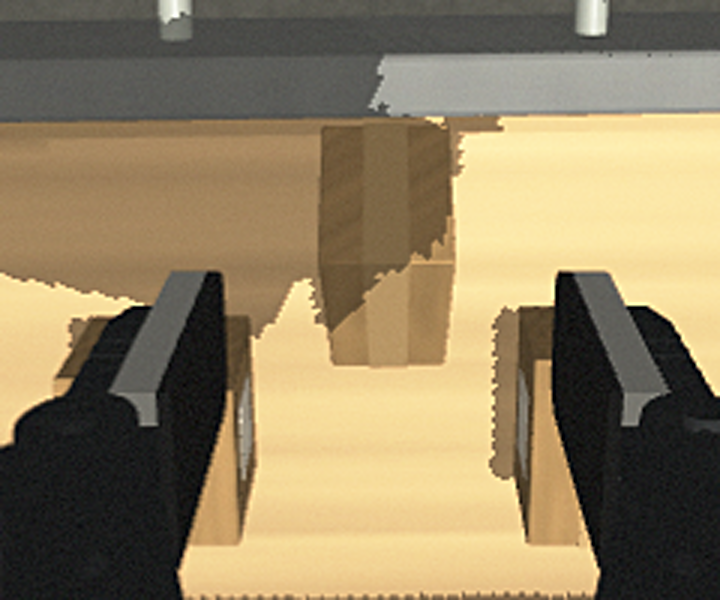

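d is not flat: it pitched in the grip and now leans against the front panel, its end face at (385,190) in the crop and its top face at (385,315). I'll regrip its upper end, shift it inward and let it tip flat.

```bash
python3 -m pendant '[[0.55,[-0.28,0,0],0],[0.55,[-0.28,0,0.4],0],[0.55,[-0.28,0,0.8],0],[0.55,[-0.28,0,0.88],0],[0.55,[-0.28,0,0.88],0],[0,[-0.28,0,0.88],0],[0,[-0.28,0,0.88],0],[0,[-0.28,0,0.88],0]]'
python3 -m pendant '[[0,[0,0,-0.1],0],[0,[0,0,-0.12],0],[0,[-0.15,0,-0.12],0],[0,[-0.28,0,-0.12],0],[0,[-0.28,0,-0.12],0]]'
python3 -m pendant '[[0,[0,0,0.06],0],[0,[0,0,0.1],0],[0,[0,0,0.1],0]]'
```

```text
time: 26.9
tool_pos: [0.4881, 0.2016, 0.1365]
tool_rot: [0.002, -0.224, 0.974, 0.0]
contact_force: [-0.4, -0.6, 0.7]
gripper_width: 0.337
grasp_force: 62.9
time: 27.4
tool_pos: [0.5184, 0.2165, 0.1497]
tool_rot: [0.001, -0.225, 0.974, 0.0]
contact_force: [-1.1, 0.1, -0.9]
gripper_width: 0.335
grasp_force: 63.0
time: 27.7
tool_pos: [0.5166, 0.2159, 0.1365]
tool_rot: [0.0, -0.224, 0.974, 0.0]
contact_force: [-0.7, 0.0, 1.3]
gripper_width: 0.337
grasp_force: 63.3
```

```bash
python3 -m pendant '[[0,[0.05,0,0.05],0],[0,[0.1,0,0.1],0],[0,[0.15,0,0.12],0],[0,[0.15,0,0.12],0]]'
python3 -m pendant '[[0.55,[0,0,0],0],[0.55,[0,0,0],0],[0.55,[0,0,0],0],[0.55,[0,0,-0.4],0],[0.55,[0,0,-0.7],0],[0.55,[0.5,0,-0.7],0],[0.55,[0.5,0,-0.7],0]]'
python3 -c "
from h import *
f=grab('wrist')
cv2.imwrite('pics/w6.png',cv2.resize(f['img'][130:350,130:490,::-1],None,fx=2,fy=2,interpolation=2))
"
```

```text
time: 28.1
tool_pos: [0.5084, 0.2114, 0.1328]
tool_rot: [0.012, -0.224, 0.974, 0.002]
contact_force: [1.8, 4.4, 25.7]
gripper_width: 0.334
grasp_force: 68.6
time: 28.8
tool_pos: [0.4434, 0.1807, 0.2043]
tool_rot: [-0.002, -0.224, 0.974, -0.0]
contact_force: [0.4, -0.4, -0.8]
gripper_width: 0.551
grasp_force: 0.0
```

View pics/w6.png

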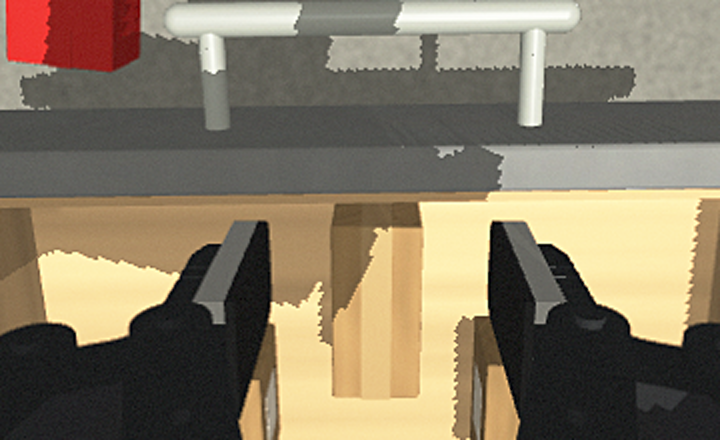

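d now lies flat at (375,300), between c and b. Next is carton a.

```bash
python3 -c "
from h import *
f=grab('top')
for c in blobs(f,(8,70,90),(25,255,255),100,1200): print(c.reshape(-1,2).mean(0).round(),np.round(rect(f,c,.037),1))
rel([.672,-.035,.2],103.5)"
```

```text
[  5. 278.] [ 317.3 1019.6  148.9   31.9    6.5]
[592. 284.] [ 281.5 -696.   213.7  156.7   22.9]
[359. 154.] [674.  -33.3  67.8  47.6  13.5]
rel [-0.914 -2.448  0.033] 0.069 j6 -1.79
```

```bash
python3 -m pendant '[[0.75,[-0.1,-0.9,0],0],[0.75,[-0.1,-0.9,0],0],[0.75,[-0.1,-0.9,0],0],[0.75,[-0.1,-0.9,0],0]]' >/dev/null
python3 -m pendant '[[0.75,[-0.4,-0.8,0],0],[0.75,[-0.4,-0.8,0],0],[0.75,[-0.4,-0.8,0],0]]' >/dev/null
python3 -m pendant '[[0.75,[-0.41,-0.75,0],0.07],[0.75,[-0.41,-0.75,0],0.07],[0.75,[-0.41,-0.75,0],0.07],[0.75,[-0.41,-0.75,0],0.07]]'
python3 -c "
from h import *
f=grab('wrist')
for c in blobs(f,(8,70,60),(25,255,255),800,40000): print(c.reshape(-1,2).mean(0).round(),np.round(rect(f,c,.04),1))
rel([.672,-.035,.006],103.5)"
```

```text
time: 30.0
tool_pos: [0.6736, -0.0337, 0.2045]
tool_rot: [-0.001, -0.117, 0.993, 0.001]
contact_force: [-0.1, 0.7, 0.5]
gripper_width: 0.751
grasp_force: 0.0
[322. 175.] [675.5 -34.8  65.3  43.8  12.9]
[572. 176.] [587.6 176.9 232.9  92.4  26.7]
rel [ 0.01  -0.016  1.66 ] -0.0 j6 -1.97
```

```bash
python3 -m pendant '[[0.75,[-0.02,-0.01,0.4],0],[0.75,[-0.02,-0.01,0.8],0],[0.75,[-0.02,-0.01,0.85],0],[0.75,[-0.02,-0.01,0.85],0]]'
python3 -m pendant '[[0.75,[0,0,0.4],0],[0.75,[0,0,0.75],0],[0.75,[0,0,0.8],0],[0.75,[0,0,0.8],0],[0,[0,0,0.8],0],[0,[0,0,0.8],0],[0,[0,0,0.8],0],[0,[0,0,0.8],0]]'
python3 -m pendant '[[0,[0,0,-0.4],0],[0,[0,0,-0.8],0],[0,[0,0,-1],0],[0,[0,0,-1],0]]' >/dev/null
python3 -m pendant '[[0,[0,0,-0.4],0],[0,[0,0,-0.8],0],[0,[0,0,-0.95],0],[0,[0,0,-0.95],0]]'
python3 -c "
from h import *
rel(np.r_[.4494,.2622,.23],116)"
```

```text
time: 30.45
tool_pos: [0.6743, -0.0338, 0.1029]
tool_rot: [-0.002, -0.117, 0.993, 0.001]
contact_force: [-0.1, 0.8, 0.4]
gripper_width: 0.753
grasp_force: 0.0
time: 31.25
tool_pos: [0.6796, -0.0357, 0.013]
tool_rot: [0.004, -0.116, 0.993, -0.001]
contact_force: [-0.4, -0.3, 7.5]
gripper_width: 0.506
grasp_force: 63.8
time: 32.05
tool_pos: [0.6778, -0.0356, 0.2458]
tool_rot: [0.003, -0.116, 0.993, -0.001]
contact_force: [0.3, -0.5, -1.8]
gripper_width: 0.503
grasp_force: 62.8
rel [1.28  2.854 0.117] -0.07 j6 -1.97
```

```bash
python3 -m pendant '[[0,[0.2,0.35,0],0],[0,[0.4,0.7,0],0],[0,[0.42,0.95,0],0],[0,[0.42,0.95,0],0]]' >/dev/null
python3 -m pendant '[[0,[0.2,0.35,0],0],[0,[0.4,0.7,0],0],[0,[0.42,0.95,0],0],[0,[0.42,0.95,0],0]]' 
python3 -m pendant '[[0,[0.2,0.35,0],-0.04],[0,[0.4,0.7,0],-0.07],[0,[0.41,0.95,0],-0.07],[0,[0.41,0.95,0],-0.07],[0,[0.41,0.95,0],-0.07]]'
python3 -c "
from h import *
rel(np.r_[.4521,.2635,.118],116)"
```

```text
time: 32.85
tool_pos: [0.5231, 0.1653, 0.2388]
tool_rot: [-0.002, -0.118, 0.993, 0.0]
contact_force: [0.5, -1.0, -2.0]
gripper_width: 0.502
grasp_force: 62.7
time: 33.35
tool_pos: [0.4513, 0.262, 0.2402]
tool_rot: [-0.001, -0.225, 0.974, -0.001]
contact_force: [0.4, -0.9, -1.3]
gripper_width: 0.505
grasp_force: 62.7
rel [-0.015  0.009  1.018] -0.0 j6 -1.64
```

```bash
python3 -m pendant '[[0,[0,0.01,0.3],0],[0,[0,0.01,0.6],0],[0,[0,0.01,0.75],0],[0,[0,0.01,0.75],0]]'
python3 -m pendant '[[0,[0,0,0.1],0],[0,[0,0,0.18],0],[0,[0,0,0.18],0]]'
python3 -m pendant '[[0,[0,0,0.06],0],[0,[0,0,0.06],0],[0,[0,0,0.06],0]]'
```

```text
time: 33.75
tool_pos: [0.4511, 0.2619, 0.1495]
tool_rot: [-0.002, -0.223, 0.975, -0.001]
contact_force: [0.1, -0.7, -1.3]
gripper_width: 0.503
grasp_force: 64.6
time: 34.05
tool_pos: [0.458, 0.2652, 0.1374]
tool_rot: [0.009, -0.224, 0.975, 0.001]
contact_force: [6.9, 3.2, 13.7]
gripper_width: 0.507
grasp_force: 72.2
time: 34.35
tool_pos: [0.4597, 0.266, 0.1322]
tool_rot: [0.011, -0.224, 0.975, 0.002]
contact_force: [9.1, 4.0, 17.8]
gripper_width: 0.5
grasp_force: 76.5
```

It's touching the panel's top edge. Raise and check.

```bash
python3 -m pendant '[[0,[0,0,-0.2],0],[0,[0,0,-0.3],0],[0,[0,0,-0.3],0],[0,[0,0,-0.3],0]]'
python3 -c "
from h import *
f=grab('wrist')
cv2.imwrite('pics/w7.png',f['img'][:,:,::-1])
B=np.array([.4068,.158]);u=np.array([.899,.438]);v=np.array([-.438,.899])
for a in(.046,.05,.12,.13): print(a,[proj(f,[np.r_[B+a*u+b*v,.146 if a<.1 else .132]])[0].round() for b in(0,.05,.1)])
s=manip.state();d=s['tool_pos'][:2]-B;print('tcp uv',d@u,d@v)
Rm=q2R(s['tool_rot'])
print([proj(f,[s['tool_pos']+Rm@q])[0].round() for q in([.03,0,.013],[.03,0,-.027],[-.03,0,-.027])])
"
```

```text
time: 34.75
tool_pos: [0.4504, 0.2631, 0.1581]
tool_rot: [-0.001, -0.224, 0.975, -0.0]
contact_force: [0.2, -0.1, -2.3]
gripper_width: 0.502
grasp_force: 73.7
0.046 [array([148., 163.]), array([262., 163.]), array([375., 163.])]
0.05 [array([149., 172.]), array([262., 172.]), array([375., 172.])]
0.12 [array([178., 296.]), array([272., 295.]), array([365., 295.])]
0.13 [array([180., 312.]), array([272., 312.]), array([365., 312.])]
tcp uv 0.08482000896864875 0.07561325285136421
[array([320., 182.]), array([320., 209.]), array([320., 356.])]
```

View pics/w7.png

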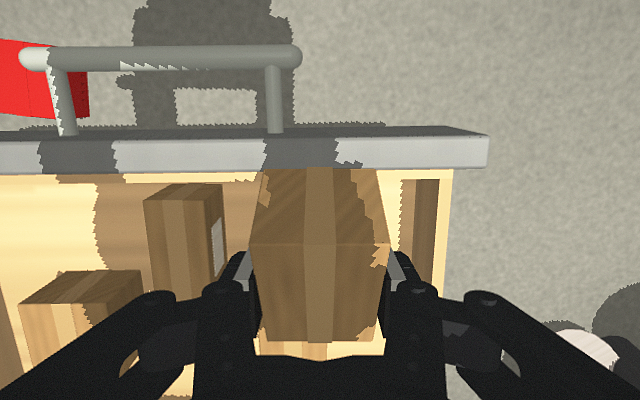

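a pitched front-up in the grip: its ridge is at row 245 and its front face spans rows 168–245. I'll shift inward, where the floor contact at its rear edge will level it as it lowers.

```bash
python3 -m pendant '[[0,[-0.09,0,0],0],[0,[-0.09,0,0.1],0],[0,[-0.09,0,0.2],0],[0,[-0.09,0,0.2],0]]'
python3 -m pendant '[[0,[0,0,0.05],0],[0,[0,0,0.1],0],[0,[0,0,0.1],0]]'
python3 -m pendant '[[0,[0,0,0.05],0],[0,[0,0,0.1],0],[0,[0,0,0.1],0]]'
```

```text
time: 35.2
tool_pos: [0.4594, 0.2682, 0.1325]
tool_rot: [-0.002, -0.225, 0.974, -0.0]
contact_force: [0.0, 0.8, -2.1]
gripper_width: 0.499
grasp_force: 73.8
time: 35.5
tool_pos: [0.4646, 0.2707, 0.1292]
tool_rot: [0.006, -0.225, 0.974, 0.001]
contact_force: [0.9, 1.5, 14.8]
gripper_width: 0.507
grasp_force: 75.4
time: 35.8
tool_pos: [0.4718, 0.2742, 0.1273]
tool_rot: [0.016, -0.225, 0.974, 0.003]
contact_force: [-0.0, 3.6, 40.9]
gripper_width: 0.505
grasp_force: 78.6
```

```bash
python3 -m pendant '[[0,[0,0,-0.2],0],[0,[-0.11,0,-0.25],0],[0,[-0.11,0,-0.25],0],[0,[-0.11,0,-0.12],0],[0,[-0.11,0,-0.12],0]]'
python3 -m pendant '[[0,[0.04,0,0.06],0],[0,[0.08,0,0.09],0],[0,[0.08,0,0.09],0]]'
python3 -c "
from h import *
B=np.array([.4068,.158]);u=np.array([.899,.438])
print((manip.state()['tool_pos'][:2]-B)@u)"
```

```text
time: 36.3
tool_pos: [0.4695, 0.2732, 0.1212]
tool_rot: [-0.004, -0.225, 0.974, -0.001]
contact_force: [-1.1, -0.8, -2.1]
gripper_width: 0.502
grasp_force: 73.7
time: 36.6
tool_pos: [0.4647, 0.2706, 0.1165]
tool_rot: [0.002, -0.225, 0.974, 0.0]
contact_force: [0.1, -0.2, 6.0]
gripper_width: 0.502
grasp_force: 74.6
0.10135795464262787
```

```bash
python3 -m pendant '[[0,[0.02,0,0.05],0],[0,[0.02,0,0.08],0],[0,[0.02,0,0.08],0]]'
python3 -m pendant '[[0,[0,0,-0.06],0],[0.68,[0,0,-0.06],0],[0.68,[0,0,-0.06],0],[0.68,[0,0,-0.06],0],[0.68,[0,0,-0.4],0],[0.68,[0,0,-0.8],0],[0.68,[0.5,0,-0.9],0],[0.68,[0.5,0,-0.9],0]]'
python3 -m pendant '[[0.3,[0.8,-0.6,0],0],[0.3,[0.8,-0.6,0],0],[0.3,[0.8,-0.6,0],0]]'
python3 -c "
from h import *
f=grab('wrist');t=grab('top')
cv2.imwrite('pics/w8.png',np.hstack([cv2.resize(f['img'],(480,300)),cv2.resize(t['img'][135:255,200:328],(320,300),interpolation=2)])[:,:,::-1])"
```

```text
time: 36.9
tool_pos: [0.4688, 0.2726, 0.116]
tool_rot: [0.01, -0.225, 0.974, 0.002]
contact_force: [-0.6, 1.8, 31.1]
gripper_width: 0.503
grasp_force: 77.6
time: 37.7
tool_pos: [0.4059, 0.2422, 0.2143]
tool_rot: [0.0, -0.225, 0.974, 0.0]
contact_force: [0.3, 0.8, -0.7]
gripper_width: 0.68
grasp_force: 0.0
time: 38.0
tool_pos: [0.3506, 0.1341, 0.2113]
tool_rot: [-0.001, -0.224, 0.975, -0.0]
contact_force: [1.0, -0.7, 0.4]
gripper_width: 0.299
grasp_force: 0.0
```

View pics/w8.png

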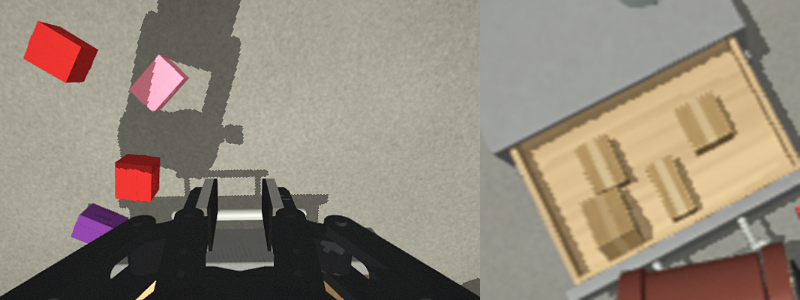

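All four cartons are in the drawer: c at (706,120), b at (603,162), d at (672,185) and a at (612,222) in the right half. My pictures are used up, so I'll check by touch that a lies flat.

```bash
python3 -c "
from h import *
t=grab('top')
B=np.array([.4068,.158]);u=np.array([.899,.438]);v=np.array([-.438,.899])
for n,p,z in(('a',(612,216),.138),('b',(603,162),.132),('c',(702,118),.136),('d',(668,185),.134)):
  d=plane(t,[(200+p[0]*.4-192,135+p[1]*.4)],z)[0]-B; print(n,d@u,d@v)
rel(np.r_[B+.078*u+.075*v,.16],116)"
```

```text
a 0.09993745261805755 0.07221385312672375
b 0.15846109385763932 0.0565152969696287
c 0.15231986872204478 -0.059927278586739456
d 0.1035242648715172 0.00487879789951917
rel [-1.139  0.597  0.435] -0.001 j6 -1.85
```

```bash
python3 -m pendant '[[0,[-0.3,0.3,0],0],[0,[-0.6,0.58,0],0],[0,[-0.9,0.58,0],0],[0,[-1,0.58,0],0],[0,[-1,0.58,0],0]]' >/dev/null
python3 -m pendant '[[0,[-0.12,0,0.3],0],[0,[-0.12,0,0.45],0],[0,[-0.12,0,0.5],0],[0,[-0.12,0,0.5],0]]'
python3 -m pendant '[[0,[0,0,0.05],0],[0,[0,0,0.08],0],[0,[0,0,0.08],0]]'
python3 -m pendant '[[0,[0,0,0.05],0],[0,[0,0,0.06],0],[0,[0,0,0.06],0]]'
```

```text
time: 39.05
tool_pos: [0.4421, 0.2574, 0.152]
tool_rot: [-0.001, -0.225, 0.974, -0.0]
contact_force: [-0.3, -1.5, 0.5]
gripper_width: 0.001
grasp_force: 0.0
time: 39.35
tool_pos: [0.4432, 0.2575, 0.1438]
tool_rot: [0.0, -0.224, 0.974, 0.0]
contact_force: [1.0, -0.5, 0.2]
gripper_width: 0.001
grasp_force: 0.0
time: 39.65
tool_pos: [0.4442, 0.258, 0.138]
tool_rot: [0.001, -0.224, 0.974, 0.0]
contact_force: [-0.3, 0.2, 4.2]
gripper_width: 0.002
grasp_force: 2.2
```

a is flat: contact came at 0.138, its nominal top. Now go to the handle and shut the drawer.

```bash
python3 -m pendant '[[0.35,[0,0,-0.4],0],[0.35,[0,0,-0.7],0],[0.35,[0,0,-0.7],0]]'
python3 -m pendant '[[0.35,[0.6,-0.62,0],0.1],[0.35,[0.6,-0.62,0],0.2],[0.35,[0.6,-0.62,0],0.3],[0.35,[0.6,-0.62,0],0.4],[0.35,[0.6,-0.62,0],0.5],[0.35,[0.6,-0.62,0],0.5],[0.35,[0.6,-0.62,0],0.5],[0.35,[0.6,-0.62,0],0.5],[0.35,[0.6,-0.62,0],0.5],[0.35,[0.6,-0.62,0],0.5]]'
python3 -m pendant '[[0.35,[0,0,0],0.5],[0.35,[0,0,0],0],[0.35,[0,0,0],0]]'
python3 -c "
from h import *
rel([.4068,.158,.107],26)
f=grab('wrist')
m=cv2.inRange(cv2.cvtColor(f['img'],cv2.COLOR_RGB2HSV),(0,0,170),(180,30,255))
for c in cv2.findContours(m,0,2)[0]:
  if cv2.contourArea(c)>600: print(cv2.boundingRect(c),cv2.minAreaRect(c))
print(proj(f,[[.4068,.158,.125]]))"
```

```text
time: 39.95
tool_pos: [0.4464, 0.2588, 0.2274]
tool_rot: [0.006, -0.224, 0.974, 0.001]
contact_force: [1.2, 0.9, 0.2]
gripper_width: 0.354
grasp_force: 0.0
time: 40.95
tool_pos: [0.4108, 0.159, 0.2197]
tool_rot: [-0.0, 0.503, 0.864, -0.0]
contact_force: [-0.8, -0.3, 0.3]
gripper_width: 0.352
grasp_force: 0.0
time: 41.25
tool_pos: [0.4108, 0.159, 0.2198]
tool_rot: [-0.0, 0.5, 0.866, -0.0]
contact_force: [-0.1, -0.4, 0.5]
gripper_width: 0.347
grasp_force: 0.0
rel [ 0.009 -0.032  0.94 ] 0.022 j6 -0.32
(324, 98, 67, 111) ((343.8685302734375, 156.60211181640625), (62.75362777709961, 106.47948455810547), 21.194053649902344)
(232, 59, 94, 134) ((278.0665283203125, 128.31570434570312), (136.99636840820312, 85.81990051269531), 83.2901611328125)
(389, 0, 47, 230) ((411.3501892089844, 113.45604705810547), (21.208168029785156, 230.94479370117188), 6.881723880767822)
[[313.04845361 196.61364077]]
```

```bash
python3 -c "
from h import *
f=grab('wrist')
for r in(100,120,140,160,180,200,220,240): print(r,f['img'][r,290:350:4].mean(-1).astype(int))
print(proj(f,[[.4068+k*-.438*.05,.158+k*.899*.05,.125] for k in(-1,0,1)]))"
```

```text
100 [167 163 163 167 169 166 157 162 168 153 155 202 208 187 161]
120 [162 163 161 162 161 158 162 163 166 166 177 223 224 201 246]
140 [166 166 168 159 165 159 157 160 164 154 197 228 217 162 104]
160 [154 165 162 165 162 162 167 164 165 140 212 234 204 143 161]
180 [161 161 163 162 157 169 167 170 162 176 216 219 188 165 164]
200 [ 94  88  95  92  94  89  91  93  88 201 223 215 153  92  95]
220 [ 92  93  89  87  89  94  95  89  94 122 125 122  86  94  92]
240 [162 166  85  91  90  97  90  93 110 123 126 117  87  84  91]
[[308.70044864 262.2201004 ]
 [313.0143486  196.59175982]
 [317.81230512 123.4719169 ]]
```

The bar is 13 mm further in: my contacts nudged the drawer. Aim there.

```bash
python3 -c "
from h import *
rel([.418,.1635,.107],26)"
```

```text
rel [0.002 0.071 0.942] 0.021 j6 -0.32
```

```bash
python3 -m pendant '[[0.35,[0,0.07,0],0.021],[0.35,[0,0.07,0.4],0.021],[0.35,[0,0.07,0.8],0.021],[0.35,[0,0.07,0.94],0.021],[0.35,[0,0.07,0.94],0.021],[0,[0,0.07,0.94],0.021],[0,[0,0.07,0.94],0.021],[0,[0,0.07,0.94],0.021],[0,[0,0.07,0.94],0.021]]'
python3 -c "
from h import *
u=np.array([.899,.438]);print((manip.state()['tool_pos'][:2]-[.4068,.158])@u,(manip.state()['tool_pos'][:2]-[.5112,.2105])@u)"
```

```text
time: 42.25
tool_pos: [0.4184, 0.1633, 0.1079]
tool_rot: [0.0, 0.528, 0.849, 0.0]
contact_force: [0.8, 0.6, -0.3]
gripper_width: 0.108
grasp_force: 58.4
0.012764479112282394 -0.1040861208877176
```

```bash
python3 -m pendant '[[0,[0,0.1,0],0],[0,[0,0.25,0],0],[0,[0,0.4,0],0],[0,[0,0.55,0],0],[0,[0,0.7,0],0],[0,[0,0.85,0],0],[0,[0,0.95,0],0],[0,[0,1,0],0],[0,[0,1,0],0]]'
python3 -m pendant '[[0,[0,0.06,0],0],[0,[0,0.12,0],0],[0,[0,0.16,0],0],[0,[0,0.16,0],0]]'
python3 -m pendant '[[0,[0,0.05,0],0],[0,[0,0.08,0],0],[0,[0,0.08,0],0]]'
```

```text
time: 43.15
tool_pos: [0.5263, 0.2176, 0.1079]
tool_rot: [-0.001, 0.528, 0.849, 0.001]
contact_force: [-2.0, 4.3, 1.4]
gripper_width: 0.101
grasp_force: 59.6
time: 43.55
tool_pos: [0.5431, 0.2261, 0.1079]
tool_rot: [-0.001, 0.528, 0.849, 0.001]
contact_force: [-2.1, 4.7, 0.4]
gripper_width: 0.1
grasp_force: 59.6
time: 43.85
tool_pos: [0.5515, 0.2303, 0.1079]
tool_rot: [-0.001, 0.528, 0.849, 0.001]
contact_force: [-2.5, 5.9, -0.2]
gripper_width: 0.105
grasp_force: 59.6
```

```bash
python3 -m pendant '[[0,[0,0.04,0],0],[0,[0,0.06,0],0],[0,[0,0.06,0],0]]'
python3 -m pendant '[[0,[0,0.04,0],0],[0,[0,0.06,0],0],[0,[0,0.06,0],0]]'
```

```text
time: 44.15
tool_pos: [0.555, 0.2321, 0.1078]
tool_rot: [-0.003, 0.528, 0.849, -0.003]
contact_force: [-13.3, -0.1, 9.1]
gripper_width: 0.104
grasp_force: 60.6
time: 44.45
tool_pos: [0.5549, 0.2321, 0.1077]
tool_rot: [-0.009, 0.528, 0.849, -0.012]
contact_force: [-37.9, -12.6, 27.3]
gripper_width: 0.104
grasp_force: 62.9
```

```bash
python3 -m pendant '[[0,[0,-0.05,0],0],[0,[0,-0.05,0],0],[0.33,[0,-0.06,0],0],[0.33,[0,-0.06,0],0],[0.33,[0,-0.06,-0.4],0],[0.33,[0,-0.06,-0.8],0],[0.33,[0,-0.06,-0.95],0],[0.33,[0,-0.06,-0.95],0]]'
python3 -c "
from h import *
f=grab('wrist')
for r in(120,160,200,240): print(r,f['img'][r,290:350:4].mean(-1).astype(int))
print(proj(f,[[.555,.2321,.125]]))
t=grab('top');m=cv2.inRange(cv2.cvtColor(t['img'],cv2.COLOR_RGB2HSV),(0,0,0),(180,255,45))
for c in cv2.findContours(m[150:280,390:540],0,2)[0]:
  if cv2.contourArea(c)>20: print('dark',cv2.contourArea(c),cv2.boundingRect(c),cv2.boxPoints(cv2.minAreaRect(c)).round())
h=cv2.cvtColor(t['img'],cv2.COLOR_RGB2HSV)
w=cv2.inRange(h[150:280,405:530],(0,0,150),(180,80,255))
for c in cv2.findContours(w,0,2)[0]:
  if cv2.contourArea(c)>100: print('white',cv2.contourArea(c),np.round(rect(t,c+[405,150],.03),1),cv2.boxPoints(cv2.minAreaRect(c)).round()+[405,150])
w=grab('side');h=cv2.cvtColor(w['img'],cv2.COLOR_RGB2HSV)
m=cv2.inRange(h[280:400,310:460],(0,0,150),(180,80,255))
for c in cv2.findContours(m,0,2)[0]:
  if cv2.contourArea(c)>100: print('side white',cv2.contourArea(c),np.round(rect(w,c+[310,280],.03),1))
"
```

```text
time: 45.25
tool_pos: [0.5611, 0.2326, 0.2272]
tool_rot: [0.004, 0.528, 0.849, 0.003]
contact_force: [0.1, 0.8, -0.6]
gripper_width: 0.334
grasp_force: 0.0
120 [160 154 161 174 222 228 190 136 135 132 134 133 134 129 128]
160 [162 169 166 143 217 230 197  90 168 170 159 160 157 164 176]
200 [ 91  93  87  95 213 228 204  79  91  88  92  91  90  88  96]
240 [159 154 157  88 123 126 122  99  92  92  87  95  92  91  92]
[[309.3144743 191.9985113]]
dark 52.5 (95, 64, 13, 10) [[ 93.  70.]
 [ 95.  64.]
 [108.  68.]
 [106.  75.]]
white 15862.0 [ 492.5 -355.2  401.   385.4   -3.3] [[405. 150.]
 [529. 150.]
 [529. 279.]
 [405. 279.]]
side white 191.0 [ 571.2 -533.2   72.8   28.2    4.6]
side white 1114.0 [ 535.1 -436.3  115.6   64.3  -11.4]
side white 1170.5 [ 344.3 -345.8  154.3   85.7   65.1]
side white 924.5 [ 473.4 -286.2  116.4   64.9    7.2]
side white 4926.0 [ 537.5 -318.6  417.7  265.2  -25.9]
```

The drawer stays shut: the bar at column 309 is as predicted. Now I'll go over the bottles and measure them with the wrist camera.

```bash
python3 -c "
from h import *
rel([.46,-.30,.26],95)"
python3 -m pendant '[[0.6,[0,0,-0.3],-0.1],[0.6,[0,0,-0.3],-0.2],[0.6,[0,0,-0.3],-0.3],[0.6,[0,0,-0.3],-0.35],[0.6,[0,0,-0.3],-0.38],[0.6,[0,0,-0.3],-0.38],[0.6,[0,0,-0.3],-0.38],[0.6,[0,0,-0.3],-0.38]]'
python3 -c "
from h import *
rel([.46,-.30,.26],95)"
```

```text
rel [-3.617 -2.688 -0.328] -0.382 j6 -0.19
time: 46.2
tool_pos: [0.5573, 0.2318, 0.2545]
tool_rot: [-0.002, -0.043, 0.999, -0.001]
contact_force: [-0.1, 0.1, 0.4]
gripper_width: 0.6
grasp_force: 0.0
rel [ 1.191 -4.345 -0.036] -0.0 j6 -1.39
```

```bash
for i in 1; do python3 -m pendant '[[0.6,[0.24,-0.87,0],0],[0.6,[0.24,-0.87,0],0],[0.6,[0.24,-0.87,0],0]]' >/dev/null; done
python3 -m pendant '[[0.6,[0.24,-0.87,0],0],[0.6,[0.24,-0.87,0],0],[0.6,[0.24,-0.87,0],0]]' >/dev/null
python3 -m pendant '[[0.6,[0.24,-0.87,0],0],[0.6,[0.24,-0.87,0],0],[0.6,[0.24,-0.87,0],0]]' >/dev/null
python3 -m pendant '[[0.6,[0.24,-0.87,0],0],[0.6,[0.24,-0.87,0],0],[0.6,[0.24,-0.87,0],0]]' >/dev/null
python3 -m pendant '[[0.6,[0.24,-0.87,0],0],[0.6,[0.24,-0.87,0],0],[0.6,[0.24,-0.87,0],0],[0.6,[0.24,-0.87,0],0]]'
cat > bot.py <<'E'
from h import *
f=grab("wrist");h=cv2.cvtColor(f["img"],cv2.COLOR_RGB2HSV)
m=cv2.morphologyEx(cv2.inRange(h,(0,0,195),(180,60,255)),cv2.MORPH_CLOSE,np.ones((9,9)))
for c in cv2.findContours(m,0,2)[0]:
    if cv2.contourArea(c)>1500: print("w",cv2.boundingRect(c),cv2.contourArea(c),np.round(rect(f,c,.043),1), np.round(rect(f,c,.023),1))
t=grab("top");h=cv2.cvtColor(t["img"],cv2.COLOR_RGB2HSV)
m=cv2.morphologyEx(cv2.inRange(h,(0,0,190),(180,60,255)),cv2.MORPH_CLOSE,np.ones((7,7)))
for c in cv2.findContours(m,0,2)[0]:
    x,y,w,hh=cv2.boundingRect(c)
    if 410<x<520 and 165<y<270 and cv2.contourArea(c)>80: print("t",(x,y,w,hh),cv2.contourArea(c),np.round(rect(t,c,.043),1))
E
python3 bot.py
```

```text
time: 47.8
tool_pos: [0.4569, -0.2994, 0.2564]
tool_rot: [-0.001, -0.04, 0.999, 0.001]
contact_force: [1.4, 0.0, -0.0]
gripper_width: 0.601
grasp_force: 0.0
w (0, 291, 39, 89) 1576.5 [ 685.9 -626.1  117.7   42.1   -8.2] [ 702.5 -644.1  124.4   44.5   -8.2]
w (245, 282, 150, 81) 9248.5 [ 639.8 -283.4  174.2  105.6  -86.2] [ 653.9 -282.1  184.   111.5  -86.2]
w (300, 125, 56, 105) 5050.0 [ 470.  -288.6  109.1   54.5    7.1] [ 474.5 -287.7  115.2   57.6    7.1]
w (399, 0, 241, 363) 61396.0 [495.1 -87.6 412.9 249.4  17.6] [501.  -75.3 436.1 263.4  17.6]
w (0, 0, 380, 343) 55079.0 [ 451.8 -497.9  493.4  281.5  -28.5] [ 455.3 -508.7  521.1  297.4  -28.5]
t (437, 201, 17, 18) 85.0 [ 509.7 -271.5   65.1   34.2  -41.8]
t (489, 179, 18, 17) 80.5 [ 560.8 -439.8   50.9   49.   -12.6]
```

Bottle 1's base is at about (.523,-.282), its axis at 7°, and its cap points toward the robot. I'll grip the cap lightly so the bottle can swing as I lift.

```bash
python3 -c "
from h import *
rel([.410,-.296,.008],97)"
```

```text
rel [0.391 0.044 2.074] -0.013 j6 -2.37
```

```bash
python3 -m pendant '[[0.55,[0.39,0.05,0.4],-0.013],[0.55,[0.39,0.05,0.8],-0.013],[0.55,[0.39,0.05,1],-0.013],[0.55,[0.39,0.05,1],-0.013]]' >/dev/null
python3 -m pendant '[[0.55,[0,0,0.4],0],[0.55,[0,0,0.8],0],[0.55,[0,0,0.9],0],[0.55,[0,0,0.9],0]]'
python3 -c "
from h import *
rel([.410,-.296,.008],97)"
python3 -m pendant '[[0.55,[0,0,0.1],0],[0.55,[0,0,0.16],0],[0.45,[0,0,0.16],0],[0.4,[0,0,0.16],0],[0.36,[0,0,0.16],0],[0.33,[0,0,0.16],0],[0.33,[0,0,0.16],0]]'
```

```text
time: 48.7
tool_pos: [0.4098, -0.2962, 0.0293]
tool_rot: [-0.001, -0.061, 0.998, 0.001]
contact_force: [-0.6, -0.3, 0.4]
gripper_width: 0.549
grasp_force: 0.0
rel [-0.002  0.001  0.178] 0.0 j6 -2.47
time: 49.4
tool_pos: [0.4098, -0.2977, 0.0108]
tool_rot: [0.0, -0.061, 0.998, -0.0]
contact_force: [0.7, 0.2, 0.2]
gripper_width: 0.334
grasp_force: 0.0
```

```bash
python3 -m pendant '[[0.31,[0,0,0],0],[0.31,[0,0,0],0],[0.31,[0,0,0],0]]'
python3 -m pendant '[[0.29,[0,0,0],0],[0.29,[0,0,0],0],[0.29,[0,0,0],0]]'
python3 -m pendant '[[0.27,[0,0,0],0],[0.27,[0,0,0],0],[0.27,[0,0,0],0]]'
```

```text
time: 49.7
tool_pos: [0.4096, -0.2974, 0.0105]
tool_rot: [0.0, -0.061, 0.998, 0.0]
contact_force: [0.4, 0.7, -0.4]
gripper_width: 0.308
grasp_force: 0.3
time: 50.0
tool_pos: [0.4096, -0.2974, 0.0106]
tool_rot: [-0.0, -0.061, 0.998, 0.0]
contact_force: [-1.2, 1.3, 2.5]
gripper_width: 0.292
grasp_force: 20.5
time: 50.3
tool_pos: [0.4096, -0.2974, 0.0107]
tool_rot: [-0.0, -0.061, 0.998, 0.0]
contact_force: [-2.4, 3.7, 4.4]
gripper_width: 0.282
grasp_force: 53.9
```

```bash
python3 -m pendant '[[0.292,[0,0,0],0],[0.292,[-0.02,0,-0.1],0],[0.292,[-0.05,0,-0.17],0],[0.292,[-0.08,0,-0.24],0],[0.292,[-0.14,0,-0.35],0],[0.292,[-0.21,0,-0.45],0],[0.292,[-0.21,0,-0.45],0]]'
python3 -c "
from h import *
g=grab('side');f=grab('wrist');h=cv2.cvtColor(f['img'],cv2.COLOR_RGB2HSV)
h=cv2.cvtColor(g['img'],cv2.COLOR_RGB2HSV)
m=cv2.inRange(h[270:400,310:460],(0,0,195),(180,80,255))
for c in cv2.findContours(m,0,2)[0]:
  if cv2.contourArea(c)>60: print('side white',cv2.contourArea(c),np.add(cv2.boundingRect(c),(310,270,0,0)))
O=np.array([.523,-.282])
print('lying base/shoulder', proj(g,[[.523,-.282,.043],[.426,-.294,.043]]).round())
c,s=np.cos(np.pi/6),np.sin(np.pi/6)
print('tilt30', proj(g,[[.523+.02,-.282,.003+.035],[.523-.085+.02,-.292,.003+.049+.035]]).round())
"
```

```text
time: 51.0
tool_pos: [0.4374, -0.2958, 0.0677]
tool_rot: [0.002, -0.061, 0.998, -0.002]
contact_force: [-0.0, -0.8, -3.0]
gripper_width: 0.294
grasp_force: 24.8
side white 949.5 [392 349  48  31]
side white 213.0 [373 290  22  21]
lying base/shoulder [[378. 312.]
 [347. 331.]]
tilt30 [[384. 310.]
 [359. 317.]]
```

The bottle lifted rigidly, so loosen step by step.

```bash
cat > sw.py <<'E'
from h import *
g=grab('side');h=cv2.cvtColor(g['img'],cv2.COLOR_RGB2HSV)
m=cv2.inRange(h[250:400,310:460],(0,0,195),(180,80,255))
for c in cv2.findContours(m,0,2)[0]:
  if cv2.contourArea(c)>60: print('side white',cv2.contourArea(c),np.add(cv2.boundingRect(c),(310,250,0,0)))
E
python3 -m pendant '[[0.298,[0,0,0],0],[0.298,[0,0,0],0],[0.298,[0,0,0],0]]' ; python3 sw.py
python3 -m pendant '[[0.302,[0,0,0],0],[0.302,[0,0,0],0],[0.302,[0,0,0],0]]' ; python3 sw.py
```

```text
time: 51.4
tool_pos: [0.4345, -0.2942, 0.0642]
tool_rot: [-0.0, -0.061, 0.998, 0.0]
contact_force: [-0.0, 0.9, -2.3]
gripper_width: 0.296
grasp_force: 10.9
side white 950.5 [392 349  48  31]
side white 102.5 [412 250  39  19]
time: 51.75
tool_pos: [0.4347, -0.2943, 0.0645]
tool_rot: [0.0, -0.061, 0.998, 0.0]
contact_force: [1.3, 0.3, -0.6]
gripper_width: 0.301
grasp_force: 3.4
side white 950.5 [392 349  48  31]
side white 103.5 [412 250  39  19]
```

```bash
python3 -m pendant '[[0.297,[0,0,0],0],[0.297,[0,0,0],0],[0.297,[-0.09,0,-0.1],0],[0.297,[-0.18,0,-0.18],0],[0.297,[-0.29,0,-0.24],0],[0.297,[-0.41,0,-0.3],0],[0.297,[-0.53,0,-0.34],0],[0.297,[-0.65,0,-0.37],0],[0.297,[-0.65,0,-0.37],0]]'; python3 sw.py
python3 -c "
from h import *
f=grab('wrist');h=cv2.cvtColor(f['img'],cv2.COLOR_RGB2HSV)
m=cv2.morphologyEx(cv2.inRange(h,(0,0,195),(180,60,255)),cv2.MORPH_CLOSE,np.ones((9,9)))
for c in cv2.findContours(m,0,2)[0]:
    if cv2.contourArea(c)>500: print('w',cv2.boundingRect(c),cv2.contourArea(c))"
```

```text
time: 52.7
tool_pos: [0.5149, -0.285, 0.1105]
tool_rot: [0.001, -0.062, 0.998, -0.001]
contact_force: [-0.6, -0.6, -2.3]
gripper_width: 0.301
grasp_force: 9.2
side white 957.5 [392 349  48  31]
side white 121.5 [412 250  39  19]
w (275, 307, 90, 53) 3680.5
w (262, 209, 116, 40) 2786.0
w (0, 118, 153, 276) 26188.0
w (425, 0, 215, 395) 58172.5
```

```bash
cat > up.py <<'E'
from h import *
s=manip.state();f=grab('wrist');Rm=q2R(s['tool_rot'])
P=lambda *q: proj(f,[s['tool_pos']+Rm@np.array(q)])[0].round()
print('expect upright: shoulder front',P(.02,-.028,-.003),P(.02,.028,-.003),'base front',P(.02,-.028,.095),P(.02,.028,.095))
im=f['img']; hsv=cv2.cvtColor(im,cv2.COLOR_RGB2HSV)
for r in range(100,300,8): print(r,[tuple(im[r,c]) for c in(300,320,340)][1], hsv[r,320,1])
E
python3 up.py | sed 's/np.uint8(\([0-9]*\))/\1/g'; python3 -c "
from h import *
print(manip.state()['contact_force'])"
```

```text
expect upright: shoulder front [251. 216.] [387. 215.] base front [278. 169.] [360. 169.]
100 (47, 47, 44) 16
108 (41, 40, 35) 37
116 (38, 35, 34) 27
124 (39, 40, 39) 6
132 (42, 44, 40) 23
140 (40, 40, 40) 0
148 (42, 38, 37) 30
156 (44, 41, 40) 23
164 (40, 42, 34) 49
172 (44, 43, 41) 17
180 (41, 40, 37) 25
188 (41, 39, 33) 50
196 (35, 36, 35) 7
204 (36, 40, 35) 32
212 (227, 221, 201) 29
220 (195, 188, 170) 33
228 (52, 50, 50) 10
236 (44, 41, 44) 17
244 (43, 43, 43) 0
252 (49, 47, 44) 26
260 (39, 45, 41) 34
268 (37, 41, 38) 25
276 (40, 43, 42) 18
284 (33, 38, 40) 45
292 (31, 30, 28) 25
[0.09133287 0.15881911 2.70614005]
```

```bash
python3 -m pendant '[[0.299,[-0.05,0,-0.08],0],[0.299,[-0.1,0,-0.16],0],[0.299,[-0.18,0,-0.2],0],[0.299,[-0.25,0,-0.2],0],[0.299,[-0.25,0,-0.2],0],[0.299,[-0.25,0,-0.2],0]]'; python3 up.py | sed 's/np.uint8(\([0-9]*\))/\1/g' | awk 'NR==1||NR>8&&NR<20'
```

```text
time: 53.45
tool_pos: [0.5417, -0.281, 0.1322]
tool_rot: [-0.001, -0.061, 0.998, 0.0]
contact_force: [-0.1, 0.8, -2.7]
gripper_width: 0.3
grasp_force: 8.7
expect upright: shoulder front [251. 216.] [387. 215.] base front [278. 169.] [360. 169.]
156 (45, 44, 42) 17
164 (43, 42, 43) 6
172 (44, 46, 40) 33
180 (38, 38, 39) 7
188 (37, 38, 35) 20
196 (47, 44, 42) 27
204 (198, 194, 173) 32
212 (235, 231, 214) 23
220 (196, 190, 172) 31
228 (27, 26, 26) 9
236 (47, 48, 45) 16
```

```bash
python3 -m pendant '[[0.299,[0,0,0.1],0],[0.299,[0,0,0.2],0],[0.301,[0,0,0.2],0],[0.302,[0,0,0.2],0],[0.302,[0,0,0.2],0],[0.302,[0,0,0.2],0]]'; python3 up.py | sed 's/np.uint8(\([0-9]*\))/\1/g' | awk 'NR==1||NR>8&&NR<20'
```

```text
time: 54.1
tool_pos: [0.5415, -0.2811, 0.1083]
tool_rot: [-0.0, -0.061, 0.998, 0.0]
contact_force: [-0.3, 0.3, -2.3]
gripper_width: 0.3
grasp_force: 3.4
expect upright: shoulder front [251. 216.] [387. 215.] base front [278. 169.] [360. 169.]
156 (37, 35, 33) 28
164 (39, 42, 32) 61
172 (45, 41, 42) 23
180 (49, 43, 45) 31
188 (106, 111, 106) 11
196 (173, 174, 161) 19
204 (214, 209, 186) 33
212 (244, 239, 226) 19
220 (243, 240, 225) 19
228 (32, 30, 29) 24
236 (38, 39, 38) 7
```

```bash
python3 -m pendant '[[0.3,[0,0,0],0],[0.3,[0,0,0.05],0],[0.3,[0,0,0.08],0],[0.3,[0,0,0.08],0]]'; python3 up.py | sed 's/np.uint8(\([0-9]*\))/\1/g' | awk 'NR==1||NR>8&&NR<20'
```

```text
time: 54.55
tool_pos: [0.5448, -0.282, 0.1034]
tool_rot: [0.003, -0.061, 0.998, -0.001]
contact_force: [1.6, 3.1, 9.2]
gripper_width: 0.302
grasp_force: 10.2
expect upright: shoulder front [251. 216.] [387. 215.] base front [278. 169.] [360. 169.]
156 (39, 36, 36) 20
164 (35, 33, 29) 44
172 (37, 37, 38) 7
180 (106, 109, 106) 7
188 (108, 111, 105) 14
196 (175, 170, 153) 32
204 (191, 186, 164) 36
212 (243, 240, 224) 20
220 (242, 240, 225) 18
228 (56, 57, 54) 13
236 (22, 20, 21) 23
```

```bash
python3 -c "
from h import *
t=grab('top');print(plane(t,[(412,181),(512,171),(526,254),(422,264)],.003).round(3))
print(plane(t,[(490,187),(485,228),(478,206),(500,207)],.035).round(3))"
```

```text
[[ 0.596 -0.195]
 [ 0.623 -0.512]
 [ 0.366 -0.527]
 [ 0.345 -0.21 ]]
[[ 0.566 -0.422]
 [ 0.444 -0.395]
 [ 0.51  -0.38 ]
 [ 0.505 -0.446]]
```

```bash
python3 -m pendant '[[0.3,[-0.05,0,-0.02],0],[0.3,[-0.1,0,-0.02],0],[0.3,[-0.1,0,-0.02],0]]'; python3 up.py | sed 's/np.uint8(\([0-9]*\))/\1/g' | awk 'NR>8&&NR<20'
```

```text
time: 54.95
tool_pos: [0.555, -0.2801, 0.1025]
tool_rot: [0.001, -0.061, 0.998, -0.0]
contact_force: [0.5, 0.5, 4.0]
gripper_width: 0.305
grasp_force: 6.2
156 (37, 35, 31) 41
164 (37, 39, 33) 39
172 (104, 110, 102) 19
180 (105, 109, 102) 16
188 (101, 106, 100) 14
196 (183, 178, 160) 32
204 (239, 237, 220) 20
212 (242, 239, 223) 20
220 (243, 239, 224) 20
228 (0, 0, 0) 0
236 (24, 26, 24) 20
```

```bash
python3 -m pendant '[[0.3,[0,0,-0.03],0],[0.3,[0,0,-0.03],0],[0.32,[0,0,-0.03],0],[0.34,[0,0,-0.03],0],[0.38,[0,0,-0.03],0],[0.5,[0,0,-0.03],0],[0.5,[0,0,-0.03],0]]'
python3 up.py | sed 's/np.uint8(\([0-9]*\))/\1/g' | awk 'NR>8&&NR<20'
python3 -m pendant '[[0.55,[0,0,-0.2],0],[0.55,[0,0,-0.5],0],[0.55,[0,0,-0.9],0],[0.55,[0,0,-1],0],[0.55,[0,0,-1],0]]'
python3 -m pendant '[[0.55,[0.5,-0.5,0],0],[0.55,[0.8,-0.9,0],0],[0.55,[0.8,-0.9,0],0],[0.55,[0.8,-0.9,0],0],[0.55,[0.8,-0.9,0],0]]'
python3 bot.py; python3 sw.py
python3 -c "
from h import *
f=grab('side');print('upright b1 in side: top,base', proj(f,[[.555,-.28,.131],[.555,-.28,.101],[.555,-.28,.003]]).round())
f=grab('wrist');print('wrist', proj(f,[[.555,-.28,.131],[.555,-.28,.101],[.555,-.28,.003]]).round())"
```

```text
time: 55.7
tool_pos: [0.5538, -0.2799, 0.1054]
tool_rot: [0.0, -0.061, 0.998, -0.0]
contact_force: [-0.3, 0.8, -0.2]
gripper_width: 0.499
grasp_force: 0.0
156 (37, 31, 32) 41
164 (39, 36, 32) 46
172 (108, 115, 107) 18
180 (107, 114, 108) 16
188 (120, 126, 119) 14
196 (201, 194, 176) 32
204 (219, 213, 192) 31
212 (249, 246, 233) 16
220 (249, 246, 233) 16
228 (197, 190, 170) 35
236 (18, 20, 14) 77
time: 56.25
tool_pos: [0.5553, -0.2809, 0.2294]
tool_rot: [0.003, -0.061, 0.998, -0.002]
contact_force: [0.3, -0.1, -0.2]
gripper_width: 0.552
grasp_force: 0.0
time: 56.75
tool_pos: [0.4704, -0.3986, 0.2228]
tool_rot: [-0.001, -0.06, 0.998, 0.002]
contact_force: [0.6, -0.6, -1.6]
gripper_width: 0.549
grasp_force: 0.0
w (236, 171, 154, 190) 10812.5 [ 571.3 -391.8  210.1  147.    11.4] [ 581.7 -390.9  223.1  156.2   11.4]
w (394, 0, 246, 388) 40727.5 [ 519.6 -198.3  395.3  229.8   19.9] [ 526.8 -185.3  419.8  244.1   19.9]
w (0, 0, 437, 356) 66214.0 [ 509.2 -499.8  403.5  338.1  -83. ] [ 515.8 -505.6  428.5  359.1  -83. ]
t (440, 183, 21, 14) 103.0 [ 562.4 -297.    55.5   39.3  -82.4]
side white 66.5 [434 250  17  18]
upright b1 in side: top,base [[392. 289.]
 [390. 296.]
 [386. 314.]]
wrist [[458. 320.]
 [445. 298.]
 [414. 250.]]
```

Bottle 1 is upright: its 55x39 mm top footprint shows in the top view at (450,190). Now I'll segment bottle 2 on the mat.

```bash
cat > b2.py <<'E'
from h import *
for n in("top","wrist"):
    f=grab(n)
    poly=proj(f,np.c_[[[.588,-.345],[.60,-.50],[.38,-.51],[.365,-.345]],np.full(4,.03)]).astype(int)
    m=np.zeros((400,640),np.uint8);cv2.fillPoly(m,[poly],255)
    m&=(f["img"].min(-1)>95).astype(np.uint8)*255
    if n=="wrist": m[265:]=0
    for c in cv2.findContours(m,0,2)[0]:
        if cv2.contourArea(c)>60: print(n,cv2.boundingRect(c),cv2.contourArea(c),np.round(rect(f,c,.043),1),np.round(rect(f,c,.03),1))
E
python3 b2.py
```

```text
top (483, 179, 25, 38) 694.0 [ 532.4 -429.4  113.3   65.3  -12.4] [ 534.7 -435.4  114.7   66.1  -12.4]
wrist (234, 168, 77, 97) 4801.0 [ 528.1 -436.5  107.2   55.4  -11.4] [ 533.  -437.8  111.5   57.6  -11.4]
```

```bash
python3 -m pendant '[[0.55,[-0.5,-0.3,-0.2],0],[0.55,[-0.5,-0.3,-0.2],0],[0.55,[-0.5,-0.3,-0.2],0],[0.55,[-0.5,-0.3,-0.2],0]]'; python3 b2.py
```

```text
time: 57.5
tool_pos: [0.5359, -0.4267, 0.2493]
tool_rot: [-0.0, -0.061, 0.998, 0.0]
contact_force: [-0.8, 0.7, -0.1]
gripper_width: 0.549
grasp_force: 0.0
top (483, 179, 25, 38) 708.0 [ 532.8 -430.9  111.3   66.9  -11.7] [ 535.  -436.9  112.6   67.7  -11.7]
wrist (268, 105, 79, 114) 5578.5 [ 532.1 -437.7  109.6   55.5  -11.5] [ 534.5 -437.8  113.7   57.6  -11.5]
```

```bash
python3 -c "
from h import *
f=grab('wrist');w=(f['img'].min(-1)>95)[:,250:365].sum(1);print(w[100:225:6])
rel([.474,-.426,.02],78.5)"
```

```text
[ 0  4 27 44 48 55 60 60 59 59 59 59 59 58 58 57 57 56 45 24  0]
rel [0.501 0.065 1.907] 0.103 j6 -2.47
```

```bash
python3 -m pendant '[[0.55,[0.5,0.06,0.3],0.05],[0.55,[0.5,0.06,0.7],0.1],[0.55,[0.5,0.06,0.95],0.103],[0.55,[0.5,0.06,0.95],0.103],[0.55,[0.5,0.06,0.95],0.103]]' >/dev/null
python3 -m pendant '[[0.55,[0,0,0.4],0],[0.55,[0,0,0.8],0],[0.55,[0,0,0.85],0],[0.55,[0,0,0.85],0]]'
python3 -c "
from h import *
rel([.474,-.426,.010],78.5)"
```

```text
time: 58.55
tool_pos: [0.4758, -0.4277, 0.0346]
tool_rot: [0.0, 0.101, 0.995, -0.0]
contact_force: [-0.4, -1.0, 1.1]
gripper_width: 0.55
grasp_force: 0.0
rel [0.017 0.011 0.205] -0.0 j6 -2.22
```

```bash
python3 -m pendant '[[0.55,[0.015,0.01,0.1],0],[0.55,[0.015,0.01,0.2],0],[0.45,[0.015,0.01,0.2],0],[0.38,[0.015,0.01,0.2],0],[0.33,[0.015,0.01,0.2],0],[0.3,[0.015,0.01,0.2],0],[0.296,[0.015,0.01,0.2],0],[0.296,[0.015,0.01,0.2],0]]'
python3 -m pendant '[[0.296,[-0.02,0,-0.1],0],[0.296,[-0.05,0,-0.17],0],[0.296,[-0.08,0,-0.24],0],[0.298,[-0.14,0,-0.35],0],[0.299,[-0.21,0,-0.45],0],[0.3,[-0.21,0,-0.45],0],[0.3,[-0.21,0,-0.45],0],[0.301,[-0.21,0,-0.45],0]]'
```

```text
time: 59.35
tool_pos: [0.4739, -0.4261, 0.0101]
tool_rot: [0.0, 0.101, 0.995, -0.0]
contact_force: [-0.8, 0.3, 3.3]
gripper_width: 0.297
grasp_force: 11.1
time: 60.15
tool_pos: [0.4981, -0.4308, 0.0631]
tool_rot: [-0.0, 0.101, 0.995, -0.0]
contact_force: [-0.7, -0.3, 0.5]
gripper_width: 0.303
grasp_force: 5.1
```

Base is back on the mat; continue the arc.

```bash
python3 -m pendant '[[0.298,[0,0,0],0],[0.298,[0,0,0],0],[0.298,[-0.09,0,-0.1],0],[0.298,[-0.18,0,-0.18],0],[0.298,[-0.29,0,-0.24],0],[0.298,[-0.41,0,-0.3],0],[0.298,[-0.53,0,-0.34],0],[0.298,[-0.65,0,-0.37],0],[0.298,[-0.65,0,-0.42],0],[0.298,[-0.65,0,-0.5],0]]'
python3 -m pendant '[[0.299,[0,0,0],0],[0.301,[0,0,0],0],[0.302,[0,0,0],0],[0.302,[0,0,0],0]]'
python3 up.py | sed 's/np.uint8(\([0-9]*\))/\1/g' | awk 'NR>7&&NR<20'
```

```text
time: 61.15
tool_pos: [0.5748, -0.4459, 0.123]
tool_rot: [-0.001, 0.1, 0.995, 0.001]
contact_force: [-0.8, -0.4, -2.4]
gripper_width: 0.298
grasp_force: 8.1
time: 61.55
tool_pos: [0.5741, -0.4462, 0.1228]
tool_rot: [-0.0, 0.101, 0.995, 0.0]
contact_force: [-0.2, 0.1, -2.1]
gripper_width: 0.299
grasp_force: 3.2
148 (41, 45, 36) 51
156 (48, 49, 41) 42
164 (46, 46, 46) 0
172 (119, 128, 120) 18
180 (126, 132, 125) 14
188 (255, 255, 255) 0
196 (246, 244, 230) 17
204 (254, 254, 249) 5
212 (254, 254, 250) 4
220 (255, 255, 253) 2
228 (31, 34, 31) 23
236 (57, 57, 56) 4
```

Hanging near upright. Carry it 75 mm toward the mat centre and set it down.

```bash
python3 -m pendant '[[0.297,[0,0,0],0],[0.296,[0.1,0,0],0],[0.296,[0.22,0,0],0],[0.296,[0.34,0,0],0],[0.296,[0.46,0,0],0],[0.296,[0.56,0,0],0],[0.296,[0.62,0,0],0],[0.296,[0.62,0,0],0],[0.296,[0.62,0,0.08],0],[0.296,[0.62,0,0.08],0]]'
python3 -m pendant '[[0.298,[0,0,0.03],0],[0.299,[0,0,0.06],0],[0.299,[0,0,0.08],0],[0.3,[0,0,0.08],0]]'
python3 up.py | sed 's/np.uint8(\([0-9]*\))/\1/g' | awk 'NR>7&&NR<20'
```

```text
time: 62.6
tool_pos: [0.5014, -0.4308, 0.1118]
tool_rot: [-0.001, 0.101, 0.995, 0.001]
contact_force: [-0.3, 1.0, -3.5]
gripper_width: 0.3
grasp_force: 10.5
time: 63.0
tool_pos: [0.5045, -0.4328, 0.1091]
tool_rot: [0.003, 0.101, 0.995, -0.001]
contact_force: [-0.8, 4.4, 11.8]
gripper_width: 0.303
grasp_force: 8.4
148 (47, 47, 43) 22
156 (37, 37, 32) 34
164 (128, 134, 127) 13
172 (128, 134, 127) 13
180 (130, 136, 126) 19
188 (208, 201, 184) 29
196 (255, 255, 255) 0
204 (255, 254, 251) 4
212 (255, 254, 252) 3
220 (255, 255, 255) 0
228 (41, 41, 37) 25
236 (31, 30, 34) 30
```

```bash
python3 -m pendant '[[0.3,[0,0,-0.03],0],[0.3,[0,0,-0.04],0],[0.32,[0,0,-0.04],0],[0.34,[0,0,-0.04],0],[0.38,[0,0,-0.04],0],[0.5,[0,0,-0.04],0],[0.5,[0,0,-0.04],0]]'
python3 up.py | sed 's/np.uint8(\([0-9]*\))/\1/g' | awk 'NR>7&&NR<20'
python3 -m pendant '[[0.55,[0,0,-0.2],0],[0.55,[0,0,-0.5],0],[0.55,[0,0,-0.9],0],[0.55,[0,0,-1],0],[0.55,[0,0,-1],0]]'
python3 -m pendant '[[0.55,[0.3,0.5,-0.2],0],[0.55,[0.7,0.9,-0.2],0],[0.55,[0.9,1,-0.2],0],[0.55,[0.9,1,-0.2],0],[0.55,[0.9,1,-0.2],0]]' >/dev/null
python3 -m pendant '[[0.55,[0.3,0.5,0],0],[0.55,[0,1,0],0],[0.55,[0,1,0],0],[0.55,[0,1,0],0],[0.55,[0,1,0],0]]'
cat > fin.py <<'E'
from h import *
t=grab("top")
m=np.zeros((400,640),np.uint8);cv2.fillPoly(m,[proj(t,[[.60,-.21,.05],[.62,-.50,.05],[.37,-.52,.05],[.35,-.21,.05]]).astype(int)],255)
m&=(t["img"].min(-1)>95).astype(np.uint8)*255
for c in cv2.findContours(m,0,2)[0]:
    if cv2.contourArea(c)>60: print("bottle",cv2.boundingRect(c),cv2.contourArea(c),np.round(rect(t,c,.101),1))
for c in blobs(t,(8,70,90),(25,255,255),60,1200): print("brown",c.reshape(-1,2).mean(0).round(),cv2.contourArea(c))
for n,lo,hi in(("red",(0,150,80),(6,255,255)),("purple",(130,100,50),(150,255,255)),("pink",(160,50,120),(179,160,255))):
    for c in blobs(t,lo,hi,60): print(n,c.reshape(-1,2).mean(0).round())
s=grab("side");print("bar side",s["img"][176,275:320:3].mean(-1).astype(int),s["img"][166,275:320:3].mean(-1).astype(int))
E
python3 fin.py
```

```text
time: 63.75
tool_pos: [0.5017, -0.4315, 0.1088]
tool_rot: [-0.0, 0.101, 0.995, 0.0]
contact_force: [-0.2, 0.2, -0.1]
gripper_width: 0.5
grasp_force: 0.0
148 (46, 44, 44) 11
156 (43, 42, 40) 18
164 (132, 140, 131) 16
172 (127, 134, 126) 15
180 (126, 133, 126) 13
188 (212, 204, 182) 36
196 (244, 239, 223) 22
204 (255, 254, 251) 4
212 (255, 254, 252) 3
220 (0, 0, 0) 0
228 (36, 39, 41) 31
236 (106, 106, 99) 17
time: 64.3
tool_pos: [0.503, -0.4329, 0.2332]
tool_rot: [0.003, 0.101, 0.995, -0.002]
contact_force: [-0.3, 0.8, -0.0]
gripper_width: 0.549
grasp_force: 0.0
time: 65.3
tool_pos: [0.4444, -0.1747, 0.2515]
tool_rot: [-0.001, 0.1, 0.995, 0.0]
contact_force: [-0.5, 1.4, -0.5]
gripper_width: 0.549
grasp_force: 0.0
bottle (520, 207, 12, 45) 162.5 [ 432.3 -479.3  123.5   14.1    4.7]
bottle (475, 168, 46, 25) 132.0 [ 594.8 -429.   139.    60.4   62.5]
brown [317. 389.] 61.0
brown [  5. 277.] 254.0
brown [592. 284.] 251.5
red [381. 260.]
red [336. 223.]
purple [346. 191.]
pink [343. 266.]
bar side [ 64  64  64  64  65  64  64  64  65  64  65  64  64  69 128] [64 64 64 65 64 63 64 64 64 65 64 64 65 65 63]
```

```bash
python3 -m pendant '[[0.55,[0,0.9,-0.2],0],[0.55,[0,0.9,-0.2],0],[0.55,[0,0.9,-0.2],0],[0.55,[0,0.9,-0.2],0]]' >/dev/null
python3 -m pendant '[[0.55,[0,0.9,0],0],[0.55,[0,0.9,0],0],[0.55,[0,0.9,0],0],[0.55,[0,0.9,0],0]]' >/dev/null
python3 -m pendant '[[0.55,[0,0.9,0],0],[0.55,[0,0.9,0],0],[0.55,[0,0.9,0],0],[0.55,[0,0.9,0],0]]'
sed -i 's/m=np.zeros.*/m=np.zeros((400,640),np.uint8);cv2.fillPoly(m,[proj(t,[[.59,-.215,.03],[.60,-.50,.03],[.385,-.51,.03],[.37,-.215,.03]]).astype(int)],255)/' fin.py; python3 fin.py
python3 - <<'E'
from h import *
s=grab("side")
m=(s["img"].min(-1)>105).astype(np.uint8)*255
k=np.zeros_like(m);cv2.fillPoly(k,[proj(s,[[.60,-.215,.003],[.61,-.51,.003],[.38,-.51,.003],[.36,-.215,.003]]).astype(int)],255);k=cv2.dilate(k,np.ones((3,3)))
for c in cv2.findContours(m&k,0,2)[0]:
    if cv2.contourArea(c)>60: print("side",cv2.boundingRect(c))
for n,b in(("b1",[.555,-.28]),("b2",[.503,-.433])):
    t=grab("top")
    for nm,f in(("side",s),("top",t)): print(n,nm,proj(f,[b+[.003],b+[.1],b+[.131]]).round().tolist(), [int(f["img"][int(q[1]),int(q[0])].mean()) for q in proj(f,[b+[.06],b+[.1],b+[.128]])])
E
```

```text
time: 66.6
tool_pos: [0.5095, 0.1415, 0.2763]
tool_rot: [-0.001, 0.101, 0.995, -0.001]
contact_force: [0.2, -0.1, -0.4]
gripper_width: 0.549
grasp_force: 0.0
bottle (482, 199, 33, 21) 364.0 [ 489.7 -406.3   94.9   54.4  -79.6]
bottle (432, 181, 30, 21) 314.0 [ 546.  -265.    86.3   46.8  -76.4]
brown [ 44. 284.] 61.0
brown [  5. 275.] 269.5
brown [592. 284.] 255.0
red [384. 260.]
red [338. 222.]
purple [345. 190.]
pink [344. 266.]
bar side [166 165 164 165 164 165 165 162 140 153 153 118 103 103 101] [164 164 163 129 100 102 109 131 180 116 125 176 198 163 111]
side (388, 345, 27, 41)
side (374, 287, 27, 37)
b1 side [[386.0, 314.0], [390.0, 296.0], [392.0, 289.0]] [240, 50, 49]
b1 top [[440.0, 194.0], [451.0, 187.0], [454.0, 185.0]] [186, 40, 41]
b2 side [[401.0, 374.0], [406.0, 358.0], [408.0, 352.0]] [213, 47, 49]
b2 top [[491.0, 209.0], [506.0, 204.0], [511.0, 202.0]] [195, 23, 38]
```

Run:
```python
from h import *
s=grab("side");v=np.array([-.438,.899])
for k in(.05,.02,-.03):
    b=np.r_[np.array([.555,.2321])+k*v,.127]; q=proj(s,[b])[0]; x,y=q.round().astype(int); print(q.round(1),s["img"][y-5:y+6,x].mean(-1).astype(int))
b=blobs(s,(8,70,90),(25,255,255),25,1500);print([(c.reshape(-1,2).mean(0).round().tolist(),cv2.contourArea(c)) for c in b])
```

```text
[294.5 157.3] [110 132 160 179 189 197 195 176 145 117 104]
[301.6 161.2] [106 104 110 137 174 195 193 173 149 130 116]
[313.7 167.8] [102 107 126 162 192 199 184 153 122 106 102]
[([131.0, 268.0], 39.0), ([117.0, 206.0], 78.0)]
```

The bar is still where the shut drawer left it, no drawer wood or brown carton is visible, and both bottles stand on the mat. The robot is touching nothing, so I'm handing in.

```bash
python3 -c "
from plant import manip
print(manip.job_done())"
```

```text
the job is handed in; nothing more can be done
None
```

I've handed the job in: all four cartons are in the top drawer, which is shut, and both oil bottles stand upright on the mat; the mug, jar and propeller were not touched. My last check was by camera measurements, as I'd used all 14 picture views.

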